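Ready the bench polisher for the next batch of watch cases

TASK

Get the polisher ready for the next batch: take the green-felt head from the rack, stand it by its tapered shank in the machine's spindle socket, then tap it home with the mallet until its collar is flush on the machine's top and friction holds it, and stand the mallet back on its round rest. Only once the head is home, click the speed selector round to the large green mark. All the green-lidded parts trays on the bench, however many there are, must end in one squarely aligned pile on the cork mat, long sides along the mat's, and everything else stays where it is.

Things in the scene. Friction and masses are not known exactly. Their poses are not given: they have to be found in the camera images.
- head_boss (a point): Grip of the polishing head with GREEN felt (250 g, axis z up): centre of its bare steel boss, 24 mm diameter, 32 mm tall, flat top. Below the boss: felt wheel 48 mm diameter, 26 mm thick, then the collar. This point is 100 mm above the shank's tip, 50 mm above the collar's underside, 16 mm below the boss's top. It starts hanging in a rack hole, collar on the rack; lift 55 mm to clear it.
- head_collar (a point): Centre of the underside of the green head's dark collar (38 mm diameter, 8 mm thick), on its axis z. Below it is the tapered steel shank, 50 mm long, 23 mm diameter at the collar, 17 mm at the tip.
- head: The green-felt polishing head as a whole; origin at the tip of its shank, z up its axis.
- spare_boss (a point): The same point on the spare polishing head, alike but with RED felt, standing in the rack's other hole. It stays there.
- rack_top (a point): Centre of the top face of the wooden rack, a fixed block 80 mm (x) by 160 mm (y) by 62 mm high. Its two through holes, 30 mm diameter, lie at y = +40 mm and -40 mm in its own frame; which head stands in which hole varies.
- socket_mouth (a point): Centre of the socket's 26 mm mouth in the blue polisher (fixed box 120 by 150 mm), level with its flat top, 70 mm above the table; z up. A sprung tapered socket matches the shank. Set in by hand the head stands upright, its collar about 7 mm above the top; taps or a push of about 12 to 15 N on the boss drive the collar flush. Friction then holds it against about 10 N of pull.
- mallet_grip (a point): Centre of the handle of the tapping mallet (350 g), which stands upright on its head: a white nylon block 40 by 40 mm, 40 mm high, its flat underside being the striking face; above it an upright round wooden handle 27 mm diameter, 50 to 125 mm above the underside. The point is on the handle's axis z, 87.5 mm above the underside.
- mallet: The tapping mallet as a whole; origin at the centre of its striking face (underside), z up along the handle.
- rest_top (a point): Centre of the top of the mallet's rest, a fixed round black rubber pad 80 mm diameter and 4 mm thick, on which the mallet stands at the start.
- selector (a joint): Angle (rad) of the speed selector: six clicking positions 0.524 rad (30 degrees) apart, 0 to 2.618, growing clockwise seen from above. The knob's white line points at marks on the grey box; position 4 (2.094 rad, four clicks from zero) is the large green mark. Starts in position 0, 1 or 2. Snaps to the nearest position when let go; a click takes about 0.13 N m.
- selector_grip (a point): Centre of the selector's black bar grip, on its vertical turning axis; the bar turns with the knob and is 50 mm long (x), 14 mm wide (y), from 14 mm below to 13 mm above this point; the white line is on its -x end. Under it a disc 56 mm diameter, 7 mm thick, then the flat top of the fixed grey box (120 by 120 mm), 21.5 mm below this point.
- mat_top (a point): Centre of the top of the cork mat on which the trays are piled: fixed, 76 mm (x) by 130 mm (y), 4 mm thick, with a darker field of the trays' outline; z up, y along its long side.
- tray1_mid (a point): A closed flat parts tray with a bright green lid and blue sides: a solid box 56 mm (x) by 110 mm (y) by 24 mm high, about 140 g, lying flat on the table. The point is its centre, 12 mm above its underside; z up, y along its long side. All the trays are alike in size; two to four are there.
- tray2_mid (a point): A closed flat parts tray with a bright green lid and clear sides: a solid box 56 mm (x) by 110 mm (y) by 24 mm high, about 140 g, lying flat on the table. The point is its centre, 12 mm above its underside; z up, y along its long side. All the trays are alike in size; two to four are there.
- tray3_mid (a point): A closed flat parts tray with a bright green lid and orange sides: a solid box 56 mm (x) by 110 mm (y) by 24 mm high, about 140 g, lying flat on the table. The point is its centre, 12 mm above its underside; z up, y along its long side. All the trays are alike in size; two to four are there.
- tray4_mid (a point): A closed flat parts tray with a bright green lid and grey sides: a solid box 56 mm (x) by 110 mm (y) by 24 mm high, about 140 g, lying flat on the table. The point is its centre, 12 mm above its underside; z up, y along its long side. All the trays are alike in size; two to four are there.
- jar: Glass jar with a blue cap, 56 mm diameter, 70 mm tall; stays where it is. Origin under its centre.
- tin: Brass-coloured tin, 54 mm diameter, 60 mm tall; stays where it is. Origin under its centre.
- dish: Blue bowl, 80 mm diameter, 30 mm high; stays where it is. Origin under its centre.
- loupe: Black eyeglass loupe, 40 mm diameter, 30 mm high; stays where it is. Origin under its centre.
- screwdriver: Screwdriver with a yellow handle, 160 mm long, lying along its x; stays where it is. Origin under its middle.
- bench_brush: Bench brush, 150 mm long, lying along its x; stays where it is. Origin under its middle.
There are look-alikes about, which are no part of the job. What is meant by the part that bears rest_top is not yellow, and is the larger of those in its own colour.

How it is judged:
By the outcome, as a careful person would: the job done as asked, in the order asked, and still so for the second after the job is handed in, with the robot touching nothing.
Of tray1, tray2, tray3, tray4 only 2 to 4 are there at a start; the rules pass over those that are not, and their reading is None.
At some moment in a run one of tray1, tray2, tray3, tray4 may be knocked a few centimetres aside while the robot is not near it.
It also fails if it takes over 210 s, if anything falls off the work surface, if the arm or the gripper's body presses on something with over 40 N, if the wrist force passes 120 N, or if a joint passes its speed limit or range.

ROBOT

A 6-joint arm with a two-finger parallel gripper is mounted at the origin on the work surface. World frame = base frame: x ahead of the robot, y to its left, z up, the work surface at z = 0. Lengths are in m, angles in rad, forces in N, time in s.
With the tool pointing down it reaches from about 0.275 to 0.725 m from the base axis. Payload 15.9 kg.
Tool frame: the origin (TCP) lies at the very end of the fingers, on their centre line; the grasp point (between the pads) lies 19 mm behind it; z points along the fingers, y is the line along which they close (so a half turn about z gives the same grasp; the last joint's range is limited). The gripper opens to 85 mm and grips with 20 to 120 N. Pads are 22 mm wide; open, the fingers measure 114 mm over their backs; the gripper's body (76 mm by 85 mm) begins 54 mm behind the grasp point. The pads swing forward as they close: fully open they stand 13 mm farther back than shut.
Start: joints at [1.271, 0.213, -0.034, 1.323, 0, 1.571], TCP at [0.148, 0.478, 0.231] pointing down, gripper open.
Joint ranges: [-2.98, 2.98], [-0.74, 1.72], [-1.14, 1.35], [-2.1, 2.04], [-1.57, 1.44], [-3.14, 3.14]. Speed limits (rad/s): [1.89, 1.89, 2.39, 2.57, 3.14, 3.14].

INTERFACE

Orientations are given as a rotation vector (axis times angle).
In Python, from rig import robot gives the robot as it stands.
- The arm moves only by the tool jog_arm, never from a script. Its argument "moves" is a list of rows, each an object of numbers: "dx", "dy", "dz": the shift along the tool's x, y, z each as a share of 15 cm, from -1 to 1; "wx", "wy", "wz": the turn, a rotation vector about the tool's x, y, z each as a share of 180 degrees, from -1 to 1; "claw": the opening, from 0 (shut) to 1 (fully open). In form: [{"dx": .., "dy": .., "dz": .., "wx": .., "wy": .., "wz": .., "claw": ..}, ...]. A call has exactly 10 rows; each row is the pose to reach, as a shift and turn from the pose commanded when the call began, along the tool's axes at that moment, turning the shorter way round; what a row does not reach only later rows make up. A row lasts 1/8 s, in which the tool goes at most 62.5 mm and 10.7 degrees, less where a joint would pass 70% of its speed; a pose out of reach is approached as far as the arm can. A call with a number of a shift or a turn outside -1 to 1 is refused whole. A call with a gripper value outside its range is refused whole. The fingers move at their own pace and stop on an object; "newtons" is the grip in N (left out, the last holds). Time passes only in rows, so rows that repeat a pose let the fingers close, or fill a call up. It gives the time, the measured TCP pose, the force, the opening and the grip force at its end, in the units of the state.
- robot.read_state(): the state, without advancing time (a new reading comes with each control period).
- robot.camera(name): name is "scene" or "top"; returns the picture (420x560x3 uint8, red, green, blue); there is no depth.
- robot.camera_info(name): a dict with "camera_matrix" (3x3 intrinsics, pixels), "view" (4x4, takes a point from world to camera coordinates). Camera axes: x right, y down, z forward; pixel columns grow to the right and rows downward; lengths in m; the calibration is good to about 2 mm. A picture is of the moment at which its call begins. camera_info takes no time and is no camera call.
- robot.job_done(): hands the job in; it is judged then, once.
The state is a dict: "clock": time; "joint_pos": joint angles; "joint_velocities": joint speeds; "tau": joint torques, N m; "tool_pos": TCP position; "ee_rot": TCP orientation; "force": force on the tool from outside, world axes, zero at the start; "torque": the same for the moment, N m; "width": opening from 0.0 (shut) to 1.0 (fully open); "grip_force": force on a finger pad.
Only numpy, scipy, OpenCV 4.12 (cv2) and the standard library are available. Lean on these libraries where they do the work, as an engineer would, in place of code of your own. Each camera call takes 0.05 s, during which the arm holds its last target. There are 200 camera calls.

## Working session

There is one attempt and no reset: what is moved stays moved. The work goes in short steps, Python scripts to look and compute and a tool call to move; the robot and the scene stay as the last step left them, time stands still between calls to the robot, and variables do not carry over. Pictures are saved under pics/ and viewed, at most 14 in all, crops included, and the job is handed in when it is done.

Besides the shell and the picture viewer there is one more tool, called as name(argument=value, ...) on one line, values as JSON. jog_arm: Moves the arm, as the interface text tells. Its arguments: {"type":"object","properties":{"moves":{"type":"array"},"newtons":{"type":"number"}},"required":["moves"]}

```bash
ls; mkdir -p pics
python3 - <<'E'
from rig import robot
import cv2,numpy as np
for n in("scene","top"):
    cv2.imwrite(f"pics/{n}0.png",robot.camera(n)[:,:,::-1]); i=robot.camera_info(n); print(n,np.round(i["camera_matrix"],1).tolist(),np.round(i["view"],4).tolist())
print(robot.read_state())
E
```

```text
pics
scene [[388.7, 0.0, 281.7], [0.0, 388.7, 206.1], [0.0, 0.0, 1.0]] [[0.6302, 0.7763, -0.0105, -0.3448], [0.617, -0.509, -0.6002, -0.2991], [-0.4714, 0.3718, -0.7997, 1.3921], [0.0, 0.0, 0.0, 1.0]]
top [[438.9, 0.0, 277.5], [0.0, 438.9, 211.2], [0.0, 0.0, 1.0]] [[0.0264, -0.9997, -0.0009, -0.0263], [-0.9772, -0.0256, -0.2109, 0.5916], [0.2108, 0.0064, -0.9775, 1.1477], [0.0, 0.0, 0.0, 1.0]]
{'clock': 0.1, 'joint_pos': array([ 1.27101634e+00,  2.13324131e-01, -3.49916191e-02,  1.32349245e+00,
        2.51841137e-05,  1.57075881e+00]), 'joint_velocities': array([ 0.00061111, -0.00227474,  0.00214898, -0.00101935,  0.00070395,
        0.00203565]), 'tau': array([-3.34607580e-05, -6.87247109e+01,  4.87806737e+01,  1.22044797e-02,
       -8.89106150e-05, -2.60186300e-05]), 'tool_pos': array([0.14755741, 0.4774119 , 0.23085894]), 'ee_rot': array([-4.69047438e-01, -3.10620194e+00,  1.56561743e-03]), 'force': array([ 0.26075456, -0.45393638, -0.4448318 ]), 'torque': array([ 0.04318716, -0.05285962,  0.01777369]), 'grip_force': 0.0, 'width': 1.001657133504674}
```

View pics/scene0.png

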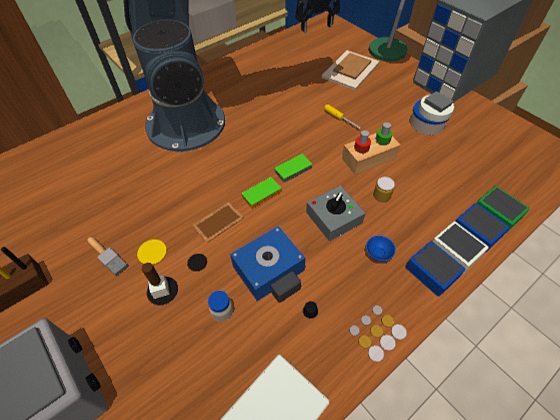

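View pics/top0.png

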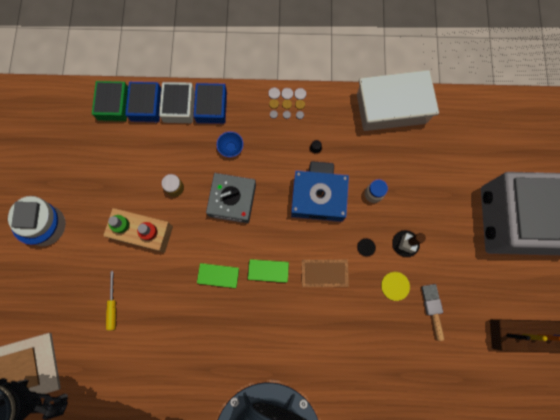

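The scene picture shows two green trays (262,192) and (294,167), the mat at (218,222), the blue polisher at (268,257), the selector at (336,205), the rack at (370,150) with the green head on the right, and the mallet on the large black pad at (160,285). The top picture agrees: trays (218,275) and (269,271), mat (325,273), socket (320,194), selector (230,197), heads (117,222) green and (147,232) red, mallet (407,243).

```bash
cat > h.py <<'E'
from rig import robot
import cv2,numpy as np
I={n:{k:np.array(v) for k,v in robot.camera_info(n).items() if k in("camera_matrix","view")} for n in("scene","top")}
def ray(n,u,v):
    K,V=I[n]["camera_matrix"],I[n]["view"]; R,t=V[:3,:3],V[:3,3]
    return -R.T@t, R.T@np.linalg.solve(K,[u,v,1.])
def pl(n,u,v,z):
    o,d=ray(n,u,v); return o+d*(z-o[2])/d[2]
def proj(n,p):
    K,V=I[n]["camera_matrix"],I[n]["view"]; c=K@(V[:3,:3]@np.array(p,float)+V[:3,3]); return c[:2]/c[2]
def blobs(img,lo,hi,amin=60):
    m=cv2.inRange(cv2.cvtColor(img,cv2.COLOR_RGB2HSV),np.array(lo),np.array(hi))
    cs,_=cv2.findContours(m,cv2.RETR_EXTERNAL,cv2.CHAIN_APPROX_NONE)
    return [c for c in cs if cv2.contourArea(c)>=amin]
def rects(n,img,lo,hi,z,amin=60):
    "rectangles on plane z: centre, (long,short), yaw of long side rel. to world x (deg)"
    out=[]
    for c in blobs(img,lo,hi,amin):
        P=np.array([pl(n,u,v,z)[:2] for u,v in c[:,0,:]+0.0],np.float32)
        (cx,cy),(w,h),a=cv2.minAreaRect(P*1000)
        if w<h: w,h,a=h,w,a+90
        out.append((round(cx,1),round(cy,1),round(w,1),round(h,1),round((a+90)%180-90,1),c[:,0].mean(0).round().tolist()))
    return out
E
python3 - <<'E'
from h import *
s,t=robot.camera("scene"),robot.camera("top")
for n,i in(("scene",s),("top",t)):
    print(n,"trays",rects(n,i,(45,150,120),(70,255,255),.024,100))
    print(n,"polisher",rects(n,i,(100,150,60),(120,255,255),.07,600))
    print(n,"greenish",rects(n,i,(45,100,40),(75,255,255),.1,15))
    print(n,"white",rects(n,i,(0,0,150),(180,50,255),.03,30))
a=np.vstack([cv2.resize(t[y:y+66,x:x+80],None,fx=5,fy=4.5,interpolation=cv2.INTER_CUBIC) if 0 else cv2.resize(t[y:y+60,x:x+80],(400,300),interpolation=cv2.INTER_CUBIC) for x,y in((100,195),(190,170))])
b=np.vstack([cv2.resize(t[y:y+60,x:x+80],(400,300),interpolation=cv2.INTER_CUBIC) for x,y in((290,165),(345,215))])
cv2.imwrite("pics/t1.png",np.hstack([a,b])[:,:,::-1])
a=np.vstack([cv2.resize(s[y:y+60,x:x+80],(400,300),interpolation=cv2.INTER_CUBIC) for x,y in((335,115),(300,175))])
b=np.vstack([cv2.resize(s[y:y+60,x:x+80],(400,300),interpolation=cv2.INTER_CUBIC) for x,y in((228,225),(120,250))])
cv2.imwrite("pics/s1.png",np.hstack([a,b])[:,:,::-1])
E
```

```text
scene trays [(928.5, 520.8, 109.9, 90.8, -0.6, [500.0, 207.0]), (439.2, 7.7, 107.8, 55.1, 87.8, [261.0, 191.0]), (422.8, 146.8, 108.6, 55.1, 84.6, [293.0, 166.0])]
scene polisher [(936.1, 169.8, 110.4, 106.8, -89.9, [435.0, 268.0]), (661.5, -136.3, 159.0, 143.5, 86.1, [267.0, 262.0]), (936.1, 371.9, 107.0, 97.0, -0.4, [483.0, 224.0]), (-37.7, 944.4, 334.6, 261.4, -57.2, [370.0, 13.0])]
scene greenish [(940.6, 427.3, 116.4, 104.2, -89.9, [504.0, 208.0]), (491.6, -26.8, 99.0, 51.4, 87.8, [261.0, 191.0]), (477.0, 99.6, 101.4, 52.6, 84.9, [293.0, 166.0]), (560.2, 394.2, 67.6, 43.6, -53.7, [384.0, 136.0]), (243.9, 770.4, 150.7, 137.8, -40.1, [388.0, 48.0])]
scene white [(1268.8, 87.9, 68.9, 33.3, 50.8, [538.0, 414.0]), (1266.0, 145.7, 103.8, 42.2, -62.1, [553.0, 395.0]), (930.8, -327.2, 179.0, 146.7, -81.7, [275.0, 400.0]), (984.0, -81.3, 32.8, 32.0, -39.3, [376.0, 353.0]), (982.6, -42.6, 33.0, 31.7, 50.8, [387.0, 342.0]), (915.1, -80.5, 20.1, 19.2, 83.4, [354.0, 330.0]), (983.1, -4.0, 34.8, 29.8, -49.8, [399.0, 332.0]), (520.4, -647.2, 195.9, 41.5, 10.0, [51.0, 352.0]), (915.3, -41.6, 19
[... 1737 characters left out ...]
5, -89.8, [198.0, 54.0]), (1086.6, 409.9, 154.9, 149.0, -89.9, [145.0, 53.0]), (1184.3, -720.3, 125.3, 20.9, -88.5, [510.0, 33.0]), (1087.0, 573.3, 157.5, 150.3, -89.8, [92.0, 52.0]), (1085.4, 737.2, 153.2, 147.2, -89.9, [39.0, 51.0]), (1194.5, -845.6, 51.1, 20.9, -88.5, [551.0, 31.0]), (1183.9, -571.3, 156.1, 27.9, -88.5, [463.0, 32.0]), (1181.8, -405.9, 152.7, 21.8, -89.9, [410.0, 31.0]), (1088.8, 836.5, 150.2, 43.3, 9.1, [6.0, 49.0]), (1180.7, -244.0, 158.6, 24.5, -88.5, [357.0, 30.0]), (1180.0, -80.7, 155.7, 17.5, -88.5, [305.0, 30.0]), (1175.7, 84.3, 155.8, 17.5, -88.5, [253.0, 29.0]), (1175.1, 244.8, 152.8, 10.5, -88.5, [200.0, 28.0]), (1172.6, 410.1, 153.2, 7.0, -88.5, [148.0, 28.0])]
```

View pics/t1.png

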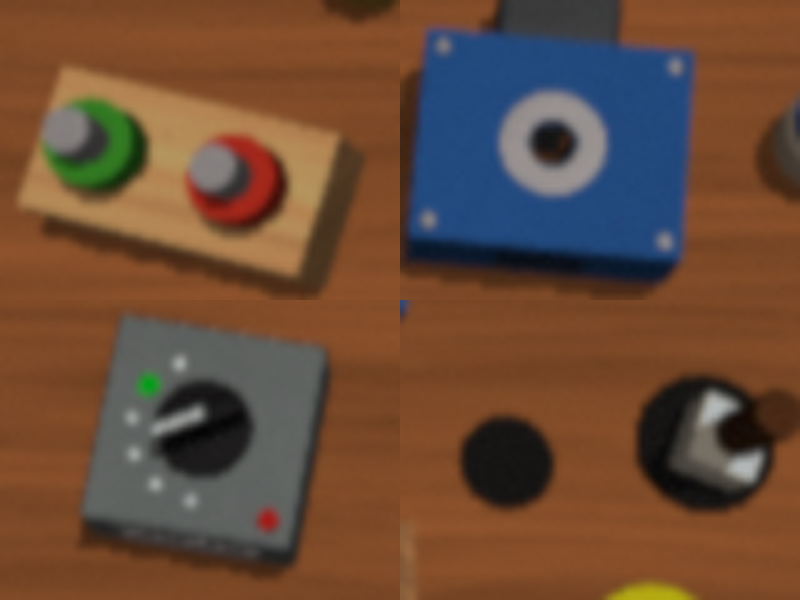

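View pics/s1.png

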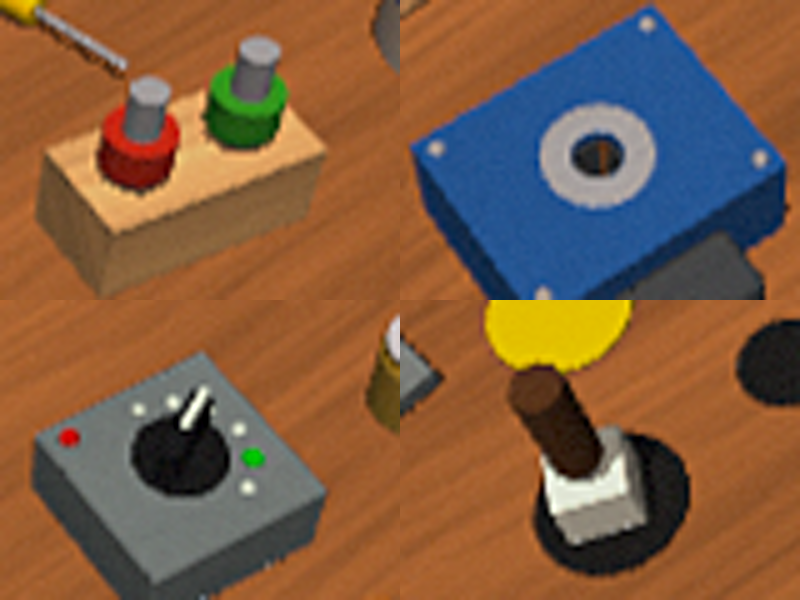

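The crops show: top view boss top (113,220), socket hole (320,193), white line pointing at the third mark (position 2, two clicks short of green), mallet handle top (419.6,237.6); scene view boss top (386.6,125), hole (267,256), handle top (147,267.6).

```bash
python3 - <<'E'
from h import *
s,t=robot.camera("scene"),robot.camera("top")
def tri(a,b):
    (o1,d1),(o2,d2)=ray("scene",*a),ray("top",*b); d1/=np.linalg.norm(d1);d2/=np.linalg.norm(d2)
    k=np.linalg.lstsq(np.c_[d1,-d2],o2-o1,rcond=None)[0]; p,q=o1+k[0]*d1,o2+k[1]*d2
    return ((p+q)/2*1000).round(1),round(np.linalg.norm(p-q)*1000,1)
F={"hole":((267,255.8),(320.2,193.2),.07),"boss":((386.6,124.8),(113.2,220.8),.128),"spare":((364.6,133.1),(142.7,228.8),.128),"handle":((147,267.6),(419.6,237.6),.129)}
for k,(a,b,z) in F.items(): print(k,"S",(pl("scene",*a,z)*1000).round(1),"T",(pl("top",*b,z)*1000).round(1),"tri",*tri(a,b))
def grn(n,i,lo,hi,w,z):
    x0,y0,x1,y1=w
    for c in blobs(i[y0:y1,x0:x1],lo,hi,2):
        m=cv2.moments(c); u,v=m["m10"]/m["m00"]+x0,m["m01"]/m["m00"]+y0; print(n,"blob",round(u,1),round(v,1),(pl(n,u,v,z)*1000).round(1))
# selector: green, red mark, line, disc on box top(z .?) 
for n,i,w in(("scene",s,(305,180,370,240)),("top",t,(200,170,260,225))):
    for nm,lo,hi in(("g",(50,120,60),(75,255,255)),("r",(0,180,100),(8,255,255)),("w",(0,0,150),(180,40,255)),("blk",(0,0,0),(180,255,45))):
        print(nm,end=" ");grn(n,i,lo,hi,w,.05)
for n,i in(("scene",s),("top",t)):
    print(n,"mat/dark",rects(n,i,(8,60,40),(14,170,125),.004,700)[:8])
    print(n,"black",[r for r in rects(n,i,(0,0,0),(180,255,50),.004,100) if r[2]<90 and r[3]>30])
    print(n,"yellow",rects(n,i,(24,180,120),(32,255,255),.002,300))
E
python3 - <<'E'
import cv2,numpy as np
a=cv2.imread("pics/top0.png");b=cv2.imread("pics/scene0.png")
f=lambda i,x,y,w=100,h=75:cv2.resize(i[y:y+h,x:x+w],(400,300),interpolation=cv2.INTER_CUBIC)
cv2.imwrite("pics/m.png",np.vstack([np.hstack([f(a,285,235),f(a,190,235)]),np.hstack([f(b,170,190),f(b,235,140)])]))
E
```

```text
hole S [ 649.4 -129.9   70. ] T [ 644.6 -127.4   70. ] tri [ 646.3 -127.9   63.7] 0.2
boss S [548.3 412.7 128. ] T [541.4 414.6 128. ] tri [543.5 418.4 121.1] 2.4
spare S [531.1 334.4 128. ] T [522.4 336.1 128. ] tri [524.9 340.4 119.5] 3.6
handle S [ 525.7 -382.2  129. ] T [ 518.  -378.1  129. ] tri [ 519.5 -381.6  119.3] 0.8
g scene blob 350.0 206.2 [662.3 155.7  50. ]
r scene blob 313.4 202.1 [585.7  85.7  50. ]
w scene blob 349.0 212.0 [675. 139.  50.]
scene blob 347.1 200.1 [641.6 164.7  50. ]
scene blob 334.1 194.9 [604.3 149.2  50. ]
scene blob 338.5 195.9 [615.  156.5  50. ]
blk scene blob 335.9 205.9 [636.3 125.6  50. ]
g top blob 219.2 186.5 [661.9 155.8  50. ]
r w blk top blob 244.6 220.7 [565.6  80.1  50. ]
top blob 210.7 215.5 [577.9 174.9  50. ]
top blob 231.2 196.0 [635.1 120.6  50. ]
scene mat/dark [(534.6, 1266.3, 563.1, 98.5, -73.9, [520.0, 59.0])]
scene black [(805.8, -119.5, 38.8, 35.0, -39.3, [310.0, 310.0]), (733.3, -134.6, 78.1, 41.8, 61.2, [285.0, 292.0]), (530.7, -379.0, 76.0, 68.0, 86.9, [163.0, 293.0]), (513.0, -266.5, 50.1, 48.5, -32.4, [197.0, 262.0]), (609.0, 155.0, 65.5, 57.4, -31.0, [336.0, 204.0])]
scene yellow [(404.9, -345.9, 78.4, 76.1, -72.1, [151.0, 252.0])]
top mat/dark [(430.8, -147.2, 110.7, 61.4, -88.5, [324.0, 273.0]), (643.0, 126.5, 141.8, 135.7, -8.1, [231.0, 197.0])]
top black [(507.3, -264.8, 46.3, 45.5, -0.7, [366.0, 247.0]), (521.9, -377.5, 73.1, 72.6, -45.2, [406.0, 243.0]), (649.7, 128.3, 54.4, 49.7, 2.6, [230.0, 195.0])]
top yellow [(400.8, -345.2, 78.9, 76.5, -45.2, [395.0, 286.0])]
```

View pics/m.png

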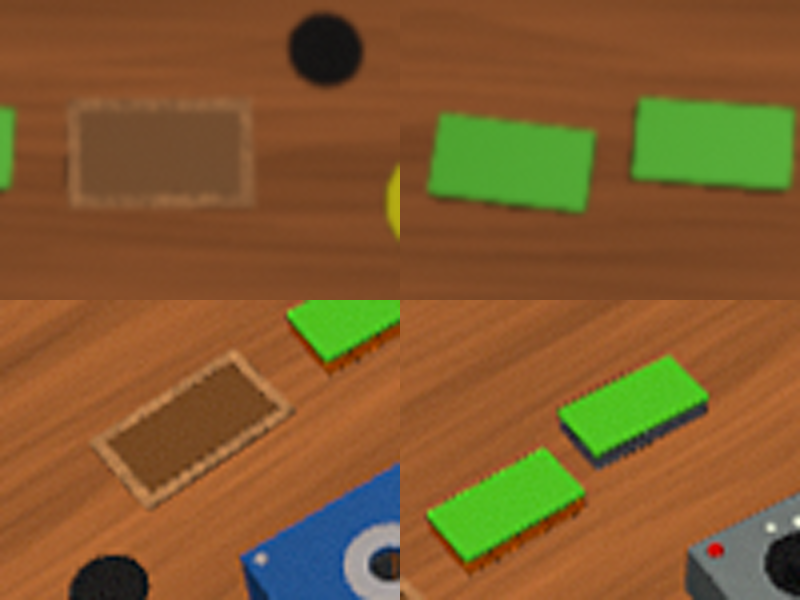

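The crops show the mat with its dark field at top (325,273), an orange-sided and a grey-sided tray, two in all. The two views differ by a steady (+6,-3) mm, so I take the mean and check with the gripper near. First, hover over the green head, with the tool axes aligned to the world (dx=+y, dy=+x, dz=down).

jog_arm(moves=[{"dx":-1,"wz":0.4046,"claw":1},{"dx":-1,"wz":0.4046,"claw":1},{"dx":-1,"wz":0.4046,"claw":1},{"dx":-1,"wz":0.4046,"claw":1},{"dx":-1,"wz":0.4046,"claw":1},{"dx":-1,"wz":0.4046,"claw":1},{"dx":-1,"wz":0.4046,"claw":1},{"dx":-1,"wz":0.4046,"claw":1},{"dx":-1,"wz":0.4046,"claw":1},{"dx":-1,"wz":0.4046,"claw":1}], newtons=40)

```text
schema error: expected keys dx, dy, dz, wx, wy, wz, claw
```

jog_arm(moves=[{"dx":-0.13,"dy":1,"claw":1},{"dx":-0.13,"dy":1,"claw":1},{"dx":-0.13,"dy":1,"claw":1},{"dx":-0.13,"dy":1,"claw":1},{"dx":-0.13,"dy":1,"claw":1},{"dx":-0.13,"dy":1,"claw":1},{"dx":-0.13,"dy":1,"claw":1},{"dx":-0.13,"dy":1,"claw":1},{"dx":-0.13,"dy":1,"claw":1},{"dx":-0.13,"dy":1,"claw":1}])

```text
schema error: expected keys dx, dy, dz, wx, wy, wz, claw
```

jog_arm(moves=[{"dy":0.7,"claw":1},{"dy":0.7,"claw":1},{"dy":0.7,"claw":1},{"dy":0.7,"claw":1},{"dy":0.7,"dz":0.4,"claw":1},{"dy":0.7,"dz":0.4,"claw":1},{"dy":0.7,"dz":0.4,"claw":1},{"dy":0.7,"dz":0.4,"claw":1},{"dy":0.7,"dz":0.4,"claw":1},{"dy":0.7,"dz":0.4,"claw":1}])

```text
schema error: expected keys dx, dy, dz, wx, wy, wz, claw
```

Run:
```python
from h import *
s,t=robot.camera("scene"),robot.camera("top")
p=robot.read_state()["tool_pos"]; print(p, proj("scene",p),proj("top",p))
f=lambda i,x,y:cv2.resize(i[y:y+75,x:x+100],(400,300),interpolation=cv2.INTER_CUBIC)
cv2.imwrite("pics/g1.png",np.hstack([f(t,70,180),f(s,335,80)])[:,:,::-1])
```

```text
[0.14765057 0.47763781 0.23124454] [316.16242082  31.7161378 ] [ 47.90131856 388.59913367]
```

View pics/g1.png

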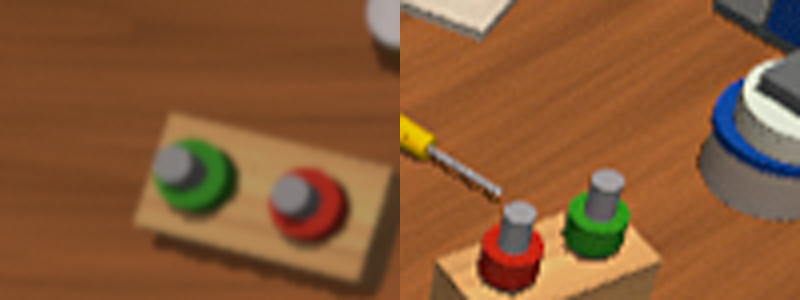

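The calls were refused because every row needs all the keys, so this picture shows the scene unchanged: boss tops at top (114,220) and scene (386,125). I'll repeat the moves with full rows.

jog_arm(moves=[{"dx":-1,"dy":0,"dz":0,"wx":0,"wy":0,"wz":0.4046,"claw":1},{"dx":-1,"dy":0,"dz":0,"wx":0,"wy":0,"wz":0.4046,"claw":1},{"dx":-1,"dy":0,"dz":0,"wx":0,"wy":0,"wz":0.4046,"claw":1},{"dx":-1,"dy":0,"dz":0,"wx":0,"wy":0,"wz":0.4046,"claw":1},{"dx":-1,"dy":0,"dz":0,"wx":0,"wy":0,"wz":0.4046,"claw":1},{"dx":-1,"dy":0,"dz":0,"wx":0,"wy":0,"wz":0.4046,"claw":1},{"dx":-1,"dy":0,"dz":0,"wx":0,"wy":0,"wz":0.4046,"claw":1},{"dx":-1,"dy":0,"dz":0,"wx":0,"wy":0,"wz":0.4046,"claw":1},{"dx":-1,"dy":0,"dz":0,"wx":0,"wy":0,"wz":0.4046,"claw":1},{"dx":-1,"dy":0,"dz":0,"wx":0,"wy":0,"wz":0.4046,"claw":1}], newtons=40)

```text
clock: 1.65
tool_pos: [0.291, 0.4334, 0.2313]
ee_rot: [2.219, 2.223, -0.0]
force: [1.1, -1.0, 0.4]
width: 1.0
grip_force: 0.0
```

jog_arm(moves=[{"dx":-0.13,"dy":1,"dz":0,"wx":0,"wy":0,"wz":0,"claw":1},{"dx":-0.13,"dy":1,"dz":0,"wx":0,"wy":0,"wz":0,"claw":1},{"dx":-0.13,"dy":1,"dz":0,"wx":0,"wy":0,"wz":0,"claw":1},{"dx":-0.13,"dy":1,"dz":0,"wx":0,"wy":0,"wz":0,"claw":1},{"dx":-0.13,"dy":1,"dz":0,"wx":0,"wy":0,"wz":0,"claw":1},{"dx":-0.13,"dy":1,"dz":0,"wx":0,"wy":0,"wz":0,"claw":1},{"dx":-0.13,"dy":1,"dz":0,"wx":0,"wy":0,"wz":0,"claw":1},{"dx":-0.13,"dy":1,"dz":0,"wx":0,"wy":0,"wz":0,"claw":1},{"dx":-0.13,"dy":1,"dz":0,"wx":0,"wy":0,"wz":0,"claw":1},{"dx":-0.13,"dy":1,"dz":0,"wx":0,"wy":0,"wz":0,"claw":1}])

```text
clock: 2.9
tool_pos: [0.4409, 0.4139, 0.2313]
ee_rot: [-2.221, -2.221, 0.0]
force: [-0.2, -0.4, -0.2]
width: 1.002
grip_force: 0.0
```

jog_arm(moves=[{"dx":0,"dy":0.7,"dz":0,"wx":0,"wy":0,"wz":0,"claw":1},{"dx":0,"dy":0.7,"dz":0,"wx":0,"wy":0,"wz":0,"claw":1},{"dx":0,"dy":0.7,"dz":0,"wx":0,"wy":0,"wz":0,"claw":1},{"dx":0,"dy":0.7,"dz":0,"wx":0,"wy":0,"wz":0,"claw":1},{"dx":0,"dy":0.7,"dz":0.4,"wx":0,"wy":0,"wz":0,"claw":1},{"dx":0,"dy":0.7,"dz":0.4,"wx":0,"wy":0,"wz":0,"claw":1},{"dx":0,"dy":0.7,"dz":0.4,"wx":0,"wy":0,"wz":0,"claw":1},{"dx":0,"dy":0.7,"dz":0.4,"wx":0,"wy":0,"wz":0,"claw":1},{"dx":0,"dy":0.7,"dz":0.4,"wx":0,"wy":0,"wz":0,"claw":1},{"dx":0,"dy":0.7,"dz":0.4,"wx":0,"wy":0,"wz":0,"claw":1}])

```text
clock: 4.15
tool_pos: [0.5464, 0.4142, 0.1721]
ee_rot: [2.221, 2.221, 0.002]
force: [0.3, -0.3, -0.2]
width: 1.002
grip_force: 0.0
```

Run:
```python
from h import *
s,t=robot.camera("scene"),robot.camera("top")
S=robot.read_state();p=S["tool_pos"]; print(p,S["ee_rot"],S["joint_pos"], proj("scene",p),proj("top",p))
f=lambda i,x,y:cv2.resize(i[y:y+75,x:x+100],(400,300),interpolation=cv2.INTER_CUBIC)
cv2.imwrite("pics/g2.png",np.hstack([f(t,70,180),f(s,335,80)])[:,:,::-1])
```

```text
[0.54611272 0.4139411  0.17156182] [2.22159827e+00 2.22121175e+00 5.30570570e-04] [ 6.48589426e-01  6.30804165e-01  4.40822402e-01  1.38047292e+00
 -4.98083516e-06  2.21955975e+00] [389.3624178  112.95108553] [107.27125773 215.66683028]
```

View pics/g2.png

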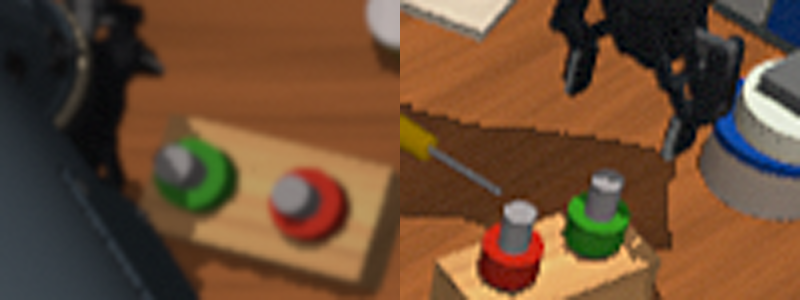

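The hover picture shows the fingers straddling the green boss (scene tips near (379,102) and (404,118), boss at (386,125)). I'll go down and grip.

jog_arm(moves=[{"dx":0,"dy":0,"dz":0.2,"wx":0,"wy":0,"wz":0,"claw":1},{"dx":0,"dy":0,"dz":0.35,"wx":0,"wy":0,"wz":0,"claw":1},{"dx":0,"dy":0,"dz":0.48,"wx":0,"wy":0,"wz":0,"claw":1},{"dx":0,"dy":0,"dz":0.48,"wx":0,"wy":0,"wz":0,"claw":1},{"dx":0,"dy":0,"dz":0.48,"wx":0,"wy":0,"wz":0,"claw":0},{"dx":0,"dy":0,"dz":0.48,"wx":0,"wy":0,"wz":0,"claw":0},{"dx":0,"dy":0,"dz":0.48,"wx":0,"wy":0,"wz":0,"claw":0},{"dx":0,"dy":0,"dz":0.48,"wx":0,"wy":0,"wz":0,"claw":0},{"dx":0,"dy":0,"dz":0.48,"wx":0,"wy":0,"wz":0,"claw":0},{"dx":0,"dy":0,"dz":0.48,"wx":0,"wy":0,"wz":0,"claw":0}])

```text
clock: 5.5
tool_pos: [0.5461, 0.414, 0.0998]
ee_rot: [-2.221, -2.221, -0.001]
force: [-2.5, -0.1, 5.6]
width: 0.262
grip_force: 39.0
```

jog_arm(moves=[{"dx":0,"dy":0,"dz":-0.1,"wx":0,"wy":0,"wz":0,"claw":0},{"dx":0,"dy":0,"dz":-0.2,"wx":0,"wy":0,"wz":0,"claw":0},{"dx":0,"dy":0,"dz":-0.3,"wx":0,"wy":0,"wz":0,"claw":0},{"dx":0,"dy":0,"dz":-0.4,"wx":0,"wy":0,"wz":0,"claw":0},{"dx":0,"dy":0,"dz":-0.5,"wx":0,"wy":0,"wz":0,"claw":0},{"dx":0,"dy":0,"dz":-0.6,"wx":0,"wy":0,"wz":0,"claw":0},{"dx":0,"dy":0,"dz":-0.6,"wx":0,"wy":0,"wz":0,"claw":0},{"dx":0,"dy":0,"dz":-0.6,"wx":0,"wy":0,"wz":0,"claw":0},{"dx":0,"dy":0,"dz":-0.6,"wx":0,"wy":0,"wz":0,"claw":0},{"dx":0,"dy":0,"dz":-0.6,"wx":0,"wy":0,"wz":0,"claw":0}])

```text
clock: 6.75
tool_pos: [0.5458, 0.4137, 0.1889]
ee_rot: [-2.221, -2.221, 0.001]
force: [-0.6, 1.2, -1.7]
width: 0.261
grip_force: 39.3
```

jog_arm(moves=[{"dx":-0.3,"dy":0.05,"dz":0,"wx":0,"wy":0,"wz":0,"claw":0},{"dx":-0.6,"dy":0.1,"dz":0,"wx":0,"wy":0,"wz":0,"claw":0},{"dx":-0.8,"dy":0.15,"dz":0,"wx":0,"wy":0,"wz":0,"claw":0},{"dx":-1,"dy":0.2,"dz":0,"wx":0,"wy":0,"wz":0,"claw":0},{"dx":-1,"dy":0.2,"dz":0,"wx":0,"wy":0,"wz":0,"claw":0},{"dx":-1,"dy":0.2,"dz":0,"wx":0,"wy":0,"wz":0,"claw":0},{"dx":-1,"dy":0.2,"dz":0,"wx":0,"wy":0,"wz":0,"claw":0},{"dx":-1,"dy":0.2,"dz":0,"wx":0,"wy":0,"wz":0,"claw":0},{"dx":-1,"dy":0.2,"dz":0,"wx":0,"wy":0,"wz":0,"claw":0},{"dx":-1,"dy":0.2,"dz":0,"wx":0,"wy":0,"wz":0,"claw":0}])

```text
clock: 8.0
tool_pos: [0.5759, 0.264, 0.1893]
ee_rot: [2.221, 2.222, 0.0]
force: [0.1, 0.1, -1.9]
width: 0.268
grip_force: 39.6
```

jog_arm(moves=[{"dx":-0.3,"dy":0.05,"dz":0,"wx":0,"wy":0,"wz":0,"claw":0},{"dx":-0.6,"dy":0.1,"dz":0,"wx":0,"wy":0,"wz":0,"claw":0},{"dx":-0.8,"dy":0.15,"dz":0,"wx":0,"wy":0,"wz":0,"claw":0},{"dx":-1,"dy":0.2,"dz":0,"wx":0,"wy":0,"wz":0,"claw":0},{"dx":-1,"dy":0.2,"dz":0,"wx":0,"wy":0,"wz":0,"claw":0},{"dx":-1,"dy":0.2,"dz":0,"wx":0,"wy":0,"wz":0,"claw":0},{"dx":-1,"dy":0.2,"dz":0,"wx":0,"wy":0,"wz":0,"claw":0},{"dx":-1,"dy":0.2,"dz":0,"wx":0,"wy":0,"wz":0,"claw":0},{"dx":-1,"dy":0.2,"dz":0,"wx":0,"wy":0,"wz":0,"claw":0},{"dx":-1,"dy":0.2,"dz":0,"wx":0,"wy":0,"wz":0,"claw":0}])

```text
clock: 9.25
tool_pos: [0.6059, 0.114, 0.1893]
ee_rot: [-2.221, -2.222, 0.0]
force: [-0.2, -0.1, -1.6]
width: 0.264
grip_force: 39.5
```

jog_arm(moves=[{"dx":-0.3,"dy":0.05,"dz":0,"wx":0,"wy":0,"wz":0,"claw":0},{"dx":-0.6,"dy":0.1,"dz":0,"wx":0,"wy":0,"wz":0,"claw":0},{"dx":-0.8,"dy":0.15,"dz":0,"wx":0,"wy":0,"wz":0,"claw":0},{"dx":-1,"dy":0.2,"dz":0,"wx":0,"wy":0,"wz":0,"claw":0},{"dx":-1,"dy":0.2,"dz":0,"wx":0,"wy":0,"wz":0,"claw":0},{"dx":-1,"dy":0.2,"dz":0,"wx":0,"wy":0,"wz":0,"claw":0},{"dx":-1,"dy":0.2,"dz":0,"wx":0,"wy":0,"wz":0,"claw":0},{"dx":-1,"dy":0.2,"dz":0,"wx":0,"wy":0,"wz":0,"claw":0},{"dx":-1,"dy":0.2,"dz":0,"wx":0,"wy":0,"wz":0,"claw":0},{"dx":-1,"dy":0.2,"dz":0,"wx":0,"wy":0,"wz":0,"claw":0}])

```text
clock: 10.5
tool_pos: [0.6359, -0.036, 0.1893]
ee_rot: [2.221, 2.222, -0.0]
force: [0.1, 0.6, -1.2]
width: 0.268
grip_force: 39.6
```

Run:
```python
from h import *
s,t=robot.camera("scene"),robot.camera("top")
p=robot.read_state()["tool_pos"]; tip=p+[0,0,.013-.1]
print(p,proj("scene",tip),proj("top",tip))
for n,i in(("scene",s),("top",t)):
    for c in blobs(i,(45,100,30),(75,255,255),60):
        x,y,w,h=cv2.boundingRect(c)
        if w<60: print(n,x,y,w,h, proj(n,p+[0,0,.013-.029]).round(1))
c=proj("scene",tip).astype(int); c2=proj("top",tip).astype(int)
f=lambda i,x,y:cv2.resize(i[y:y+75,x:x+100],(400,300),interpolation=cv2.INTER_CUBIC)
cv2.imwrite("pics/g3.png",np.hstack([f(t,c2[0]-50,c2[1]-45),f(s,c[0]-50,c[1]-45)])[:,:,::-1]); print(c-[50,45],c2-[50,45])
```

```text
[ 0.63591725 -0.03608635  0.18930498] [292.17012639 225.63848112] [287.3663606  192.45361334]
scene 284 204 19 17 [292.5 209.2]
scene 478 186 51 47 [292.5 209.2]
scene 242 177 40 28 [292.5 209.2]
scene 370 38 36 23 [292.5 209.2]
top 197 264 26 22 [288.  185.4]
top 92 81 35 40 [288.  185.4]
[242 180] [237 147]
```

View pics/g3.png

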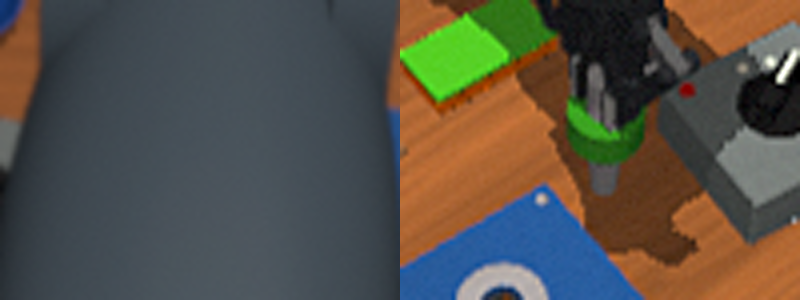

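The scene picture shows the held head upright with the shank tip at about (293,227), against a predicted (292.2,225.6). The scene camera is therefore offset by about (+1,+1.2) px, and correcting for that puts the socket at (644,-128.5), in agreement with the top view. So I'll trust the top view from here.

jog_arm(moves=[{"dx":-0.2,"dy":0.02,"dz":0,"wx":0,"wy":0,"wz":0,"claw":0},{"dx":-0.4,"dy":0.04,"dz":0,"wx":0,"wy":0,"wz":0,"claw":0},{"dx":-0.616,"dy":0.054,"dz":0,"wx":0,"wy":0,"wz":0,"claw":0},{"dx":-0.616,"dy":0.054,"dz":0,"wx":0,"wy":0,"wz":0,"claw":0},{"dx":-0.616,"dy":0.054,"dz":0.05,"wx":0,"wy":0,"wz":0,"claw":0},{"dx":-0.616,"dy":0.054,"dz":0.1,"wx":0,"wy":0,"wz":0,"claw":0},{"dx":-0.616,"dy":0.054,"dz":0.15,"wx":0,"wy":0,"wz":0,"claw":0},{"dx":-0.616,"dy":0.054,"dz":0.2,"wx":0,"wy":0,"wz":0,"claw":0},{"dx":-0.616,"dy":0.054,"dz":0.25,"wx":0,"wy":0,"wz":0,"claw":0},{"dx":-0.616,"dy":0.054,"dz":0.28,"wx":0,"wy":0,"wz":0,"claw":0}])

```text
clock: 11.85
tool_pos: [0.6441, -0.1285, 0.1469]
ee_rot: [2.221, 2.221, 0.0]
force: [1.5, 0.3, -1.0]
width: 0.267
grip_force: 39.7
```

jog_arm(moves=[{"dx":0,"dy":0,"dz":0.03,"wx":0,"wy":0,"wz":0,"claw":0},{"dx":0,"dy":0,"dz":0.06,"wx":0,"wy":0,"wz":0,"claw":0},{"dx":0,"dy":0,"dz":0.09,"wx":0,"wy":0,"wz":0,"claw":0},{"dx":0,"dy":0,"dz":0.12,"wx":0,"wy":0,"wz":0,"claw":0},{"dx":0,"dy":0,"dz":0.14,"wx":0,"wy":0,"wz":0,"claw":0},{"dx":0,"dy":0,"dz":0.16,"wx":0,"wy":0,"wz":0,"claw":0},{"dx":0,"dy":0,"dz":0.18,"wx":0,"wy":0,"wz":0,"claw":0},{"dx":0,"dy":0,"dz":0.19,"wx":0,"wy":0,"wz":0,"claw":0},{"dx":0,"dy":0,"dz":0.2,"wx":0,"wy":0,"wz":0,"claw":0},{"dx":0,"dy":0,"dz":0.2,"wx":0,"wy":0,"wz":0,"claw":0}])

```text
clock: 13.1
tool_pos: [0.6451, -0.1288, 0.1178]
ee_rot: [2.22, 2.22, 0.002]
force: [6.9, -0.5, -0.5]
width: 0.264
grip_force: 39.5
```

jog_arm(moves=[{"dx":0,"dy":0.006,"dz":0,"wx":0,"wy":0,"wz":0,"claw":0},{"dx":0,"dy":0.012,"dz":0,"wx":0,"wy":0,"wz":0,"claw":0},{"dx":0,"dy":0.012,"dz":0.007,"wx":0,"wy":0,"wz":0,"claw":0},{"dx":0,"dy":0.012,"dz":0.014,"wx":0,"wy":0,"wz":0,"claw":0},{"dx":0,"dy":0.012,"dz":0.02,"wx":0,"wy":0,"wz":0,"claw":0},{"dx":0,"dy":0.012,"dz":0.025,"wx":0,"wy":0,"wz":0,"claw":0},{"dx":0,"dy":0.012,"dz":0.025,"wx":0,"wy":0,"wz":0,"claw":0},{"dx":0,"dy":0.012,"dz":0.025,"wx":0,"wy":0,"wz":0,"claw":0},{"dx":0,"dy":0.012,"dz":0.025,"wx":0,"wy":0,"wz":0,"claw":0},{"dx":0,"dy":0.012,"dz":0.025,"wx":0,"wy":0,"wz":0,"claw":0}])

```text
clock: 14.35
tool_pos: [0.6468, -0.1289, 0.1141]
ee_rot: [2.22, 2.22, 0.002]
force: [5.7, -1.5, 1.8]
width: 0.27
grip_force: 39.9
```

jog_arm(moves=[{"dx":0,"dy":0.01,"dz":0,"wx":0,"wy":0,"wz":0,"claw":0},{"dx":0,"dy":0.01,"dz":0,"wx":0,"wy":0,"wz":0,"claw":0.5},{"dx":0,"dy":0.01,"dz":0,"wx":0,"wy":0,"wz":0,"claw":1},{"dx":0,"dy":0.01,"dz":0,"wx":0,"wy":0,"wz":0,"claw":1},{"dx":0,"dy":0.01,"dz":0,"wx":0,"wy":0,"wz":0,"claw":1},{"dx":0,"dy":0.01,"dz":-0.15,"wx":0,"wy":0,"wz":0,"claw":1},{"dx":0,"dy":0.01,"dz":-0.35,"wx":0,"wy":0,"wz":0,"claw":1},{"dx":0,"dy":0.01,"dz":-0.6,"wx":0,"wy":0,"wz":0,"claw":1},{"dx":0,"dy":0.01,"dz":-0.6,"wx":0,"wy":0,"wz":0,"claw":1},{"dx":0,"dy":0.01,"dz":-0.6,"wx":0,"wy":0,"wz":0,"claw":1}])

```text
clock: 15.6
tool_pos: [0.6472, -0.1285, 0.2029]
ee_rot: [-2.221, -2.221, 0.0]
force: [0.7, 0.3, -1.3]
width: 1.003
grip_force: 0.0
```

jog_arm(moves=[{"dx":-0.4,"dy":-0.2,"dz":0,"wx":0,"wy":0,"wz":0,"claw":1},{"dx":-0.8,"dy":-0.4,"dz":0,"wx":0,"wy":0,"wz":0,"claw":1},{"dx":-1,"dy":-0.5,"dz":0,"wx":0,"wy":0,"wz":0,"claw":1},{"dx":-1,"dy":-0.5,"dz":0,"wx":0,"wy":0,"wz":0,"claw":1},{"dx":-1,"dy":-0.5,"dz":0,"wx":0,"wy":0,"wz":0,"claw":1},{"dx":-1,"dy":-0.5,"dz":0,"wx":0,"wy":0,"wz":0,"claw":1},{"dx":-1,"dy":-0.5,"dz":0,"wx":0,"wy":0,"wz":0,"claw":1},{"dx":-1,"dy":-0.5,"dz":0,"wx":0,"wy":0,"wz":0,"claw":1},{"dx":-1,"dy":-0.5,"dz":0,"wx":0,"wy":0,"wz":0,"claw":1},{"dx":-1,"dy":-0.5,"dz":0,"wx":0,"wy":0,"wz":0,"claw":1}])

```text
clock: 16.85
tool_pos: [0.5723, -0.2785, 0.2036]
ee_rot: [2.221, 2.221, 0.0]
force: [0.9, -0.4, -0.7]
width: 1.002
grip_force: 0.0
```

Run:
```python
from h import *
s,t=robot.camera("scene"),robot.camera("top")
print(robot.read_state()["tool_pos"], "trays",rects("top",t,(45,150,120),(70,255,255),.024,100))
for z in (.070,.136,.143): print(z,proj("scene",[.645,-.1285,z])+[1,1.2],proj("top",[.645,-.1285,z]))
f=lambda i,x,y:cv2.resize(i[y:y+75,x:x+100],(400,300),interpolation=cv2.INTER_CUBIC)
cv2.imwrite("pics/g4.png",np.vstack([np.hstack([f(t,270,150),f(s,220,200)]),np.hstack([f(t,360,200),f(s,110,235)])])[:,:,::-1])
```

```text
[ 0.57231288 -0.27857304  0.20356053] trays [(415.1, 150.3, 107.9, 54.2, 84.5, [218.0, 274.0]), (432.0, 11.6, 108.9, 54.6, 87.2, [268.0, 271.0])]
0.07 [267.36890442 255.53770132] [320.58700026 193.07030016]
0.136 [266.21208082 241.7407414 ] [322.97920969 186.74159444]
0.143 [266.08165166 240.18516631] [323.24876785 186.0284653 ]
```

View pics/g4.png

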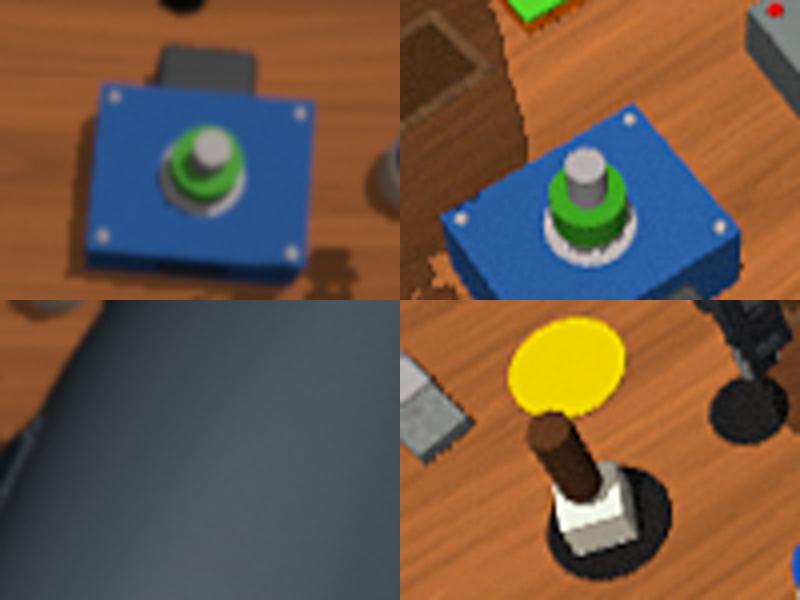

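The head stands upright in the socket (top boss at (322.6,187)), the collar a few millimetres up. The mallet is at scene (147,268), and its handle is about (0.519,-0.380). Going for it.

jog_arm(moves=[{"dx":-0.3,"dy":-0.15,"dz":0,"wx":0,"wy":0,"wz":0,"claw":1},{"dx":-0.673,"dy":-0.355,"dz":0,"wx":0,"wy":0,"wz":0,"claw":1},{"dx":-0.673,"dy":-0.355,"dz":0,"wx":0,"wy":0,"wz":0,"claw":1},{"dx":-0.673,"dy":-0.355,"dz":0,"wx":0,"wy":0,"wz":0,"claw":1},{"dx":-0.673,"dy":-0.355,"dz":0.2,"wx":0,"wy":0,"wz":0,"claw":1},{"dx":-0.673,"dy":-0.355,"dz":0.4,"wx":0,"wy":0,"wz":0,"claw":1},{"dx":-0.673,"dy":-0.355,"dz":0.6,"wx":0,"wy":0,"wz":0,"claw":1},{"dx":-0.673,"dy":-0.355,"dz":0.75,"wx":0,"wy":0,"wz":0,"claw":1},{"dx":-0.673,"dy":-0.355,"dz":0.873,"wx":0,"wy":0,"wz":0,"claw":1},{"dx":-0.673,"dy":-0.355,"dz":0.873,"wx":0,"wy":0,"wz":0,"claw":1}])

```text
clock: 18.2
tool_pos: [0.519, -0.3778, 0.0715]
ee_rot: [-2.218, -2.221, 0.0]
force: [-0.4, 0.8, -0.9]
width: 1.0
grip_force: 0.0
```

jog_arm(moves=[{"dx":0,"dy":0,"dz":0,"wx":0,"wy":0,"wz":0,"claw":0.7},{"dx":0,"dy":0,"dz":0,"wx":0,"wy":0,"wz":0,"claw":0.5},{"dx":0,"dy":0,"dz":0,"wx":0,"wy":0,"wz":0,"claw":0.4},{"dx":0,"dy":0,"dz":0,"wx":0,"wy":0,"wz":0,"claw":0.35},{"dx":0,"dy":0,"dz":0,"wx":0,"wy":0,"wz":0,"claw":0.3},{"dx":0,"dy":0,"dz":0,"wx":0,"wy":0,"wz":0,"claw":0.2},{"dx":0,"dy":0,"dz":0,"wx":0,"wy":0,"wz":0,"claw":0},{"dx":0,"dy":0,"dz":0,"wx":0,"wy":0,"wz":0,"claw":0},{"dx":0,"dy":0,"dz":0,"wx":0,"wy":0,"wz":0,"claw":0},{"dx":0,"dy":0,"dz":0,"wx":0,"wy":0,"wz":0,"claw":0}], newtons=60)

```text
clock: 19.45
tool_pos: [0.5193, -0.3797, 0.073]
ee_rot: [2.221, 2.221, 0.0]
force: [1.3, 0.5, 5.6]
width: 0.302
grip_force: 58.3
```

jog_arm(moves=[{"dx":0,"dy":0,"dz":-0.1,"wx":0,"wy":0,"wz":0,"claw":0},{"dx":0,"dy":0,"dz":-0.25,"wx":0,"wy":0,"wz":0,"claw":0},{"dx":0,"dy":0,"dz":-0.4,"wx":0,"wy":0,"wz":0,"claw":0},{"dx":0,"dy":0,"dz":-0.6,"wx":0,"wy":0,"wz":0,"claw":0},{"dx":0,"dy":0,"dz":-0.8,"wx":0,"wy":0,"wz":0,"claw":0},{"dx":0,"dy":0,"dz":-1,"wx":0,"wy":0,"wz":0,"claw":0},{"dx":0,"dy":0,"dz":-1,"wx":0,"wy":0,"wz":0,"claw":0},{"dx":0,"dy":0,"dz":-1,"wx":0,"wy":0,"wz":0,"claw":0},{"dx":0,"dy":0,"dz":-1,"wx":0,"wy":0,"wz":0,"claw":0},{"dx":0,"dy":0,"dz":-1,"wx":0,"wy":0,"wz":0,"claw":0}])

```text
clock: 20.7
tool_pos: [0.5187, -0.3792, 0.2217]
ee_rot: [-2.22, -2.22, 0.0]
force: [0.2, 0.9, -4.6]
width: 0.299
grip_force: 59.7
```

jog_arm(moves=[{"dx":0.2,"dy":0.1,"dz":0,"wx":0,"wy":0,"wz":0,"claw":0},{"dx":0.4,"dy":0.2,"dz":0,"wx":0,"wy":0,"wz":0,"claw":0},{"dx":0.6,"dy":0.3,"dz":0,"wx":0,"wy":0,"wz":0,"claw":0},{"dx":0.75,"dy":0.38,"dz":0,"wx":0,"wy":0,"wz":0,"claw":0},{"dx":0.837,"dy":0.419,"dz":0,"wx":0,"wy":0,"wz":0,"claw":0},{"dx":0.837,"dy":0.419,"dz":0,"wx":0,"wy":0,"wz":0,"claw":0},{"dx":0.837,"dy":0.419,"dz":0,"wx":0,"wy":0,"wz":0,"claw":0},{"dx":0.837,"dy":0.419,"dz":0,"wx":0,"wy":0,"wz":0,"claw":0},{"dx":0.837,"dy":0.419,"dz":0,"wx":0,"wy":0,"wz":0,"claw":0},{"dx":0.837,"dy":0.419,"dz":0,"wx":0,"wy":0,"wz":0,"claw":0}])

```text
clock: 21.95
tool_pos: [0.5818, -0.2542, 0.2226]
ee_rot: [2.222, 2.221, 0.0]
force: [0.7, -0.1, -3.6]
width: 0.303
grip_force: 59.5
```

jog_arm(moves=[{"dx":0.2,"dy":0.1,"dz":0,"wx":0,"wy":0,"wz":0,"claw":0},{"dx":0.4,"dy":0.2,"dz":0,"wx":0,"wy":0,"wz":0,"claw":0},{"dx":0.6,"dy":0.3,"dz":0,"wx":0,"wy":0,"wz":0,"claw":0},{"dx":0.75,"dy":0.38,"dz":0,"wx":0,"wy":0,"wz":0,"claw":0},{"dx":0.837,"dy":0.419,"dz":0,"wx":0,"wy":0,"wz":0,"claw":0},{"dx":0.837,"dy":0.419,"dz":0,"wx":0,"wy":0,"wz":0,"claw":0},{"dx":0.837,"dy":0.419,"dz":0,"wx":0,"wy":0,"wz":0,"claw":0},{"dx":0.837,"dy":0.419,"dz":0,"wx":0,"wy":0,"wz":0,"claw":0},{"dx":0.837,"dy":0.419,"dz":0,"wx":0,"wy":0,"wz":0,"claw":0},{"dx":0.837,"dy":0.419,"dz":0,"wx":0,"wy":0,"wz":0,"claw":0}])

```text
clock: 23.2
tool_pos: [0.6447, -0.1287, 0.2226]
ee_rot: [2.222, 2.221, 0.0]
force: [-0.3, -0.3, -4.2]
width: 0.299
grip_force: 59.5
```

jog_arm(moves=[{"dx":0,"dy":0,"dz":0.02,"wx":0,"wy":0,"wz":0,"claw":0},{"dx":0,"dy":0,"dz":0.04,"wx":0,"wy":0,"wz":0,"claw":0},{"dx":0,"dy":0,"dz":0.05,"wx":0,"wy":0,"wz":0,"claw":0},{"dx":0,"dy":0,"dz":0.06,"wx":0,"wy":0,"wz":0,"claw":0},{"dx":0,"dy":0,"dz":0.07,"wx":0,"wy":0,"wz":0,"claw":0},{"dx":0,"dy":0,"dz":0.08,"wx":0,"wy":0,"wz":0,"claw":0},{"dx":0,"dy":0,"dz":0.09,"wx":0,"wy":0,"wz":0,"claw":0},{"dx":0,"dy":0,"dz":0.1,"wx":0,"wy":0,"wz":0,"claw":0},{"dx":0,"dy":0,"dz":0.1,"wx":0,"wy":0,"wz":0,"claw":0},{"dx":0,"dy":0,"dz":0.1,"wx":0,"wy":0,"wz":0,"claw":0}])

```text
clock: 24.45
tool_pos: [0.6448, -0.1284, 0.2077]
ee_rot: [2.221, 2.221, 0.0]
force: [-0.1, -0.0, -2.5]
width: 0.303
grip_force: 59.9
```

jog_arm(moves=[{"dx":0,"dy":0,"dz":0.004,"wx":0,"wy":0,"wz":0,"claw":0},{"dx":0,"dy":0,"dz":0.008,"wx":0,"wy":0,"wz":0,"claw":0},{"dx":0,"dy":0,"dz":0.012,"wx":0,"wy":0,"wz":0,"claw":0},{"dx":0,"dy":0,"dz":0.016,"wx":0,"wy":0,"wz":0,"claw":0},{"dx":0,"dy":0,"dz":0.02,"wx":0,"wy":0,"wz":0,"claw":0},{"dx":0,"dy":0,"dz":0.022,"wx":0,"wy":0,"wz":0,"claw":0},{"dx":0,"dy":0,"dz":0.024,"wx":0,"wy":0,"wz":0,"claw":0},{"dx":0,"dy":0,"dz":0.026,"wx":0,"wy":0,"wz":0,"claw":0},{"dx":0,"dy":0,"dz":0.026,"wx":0,"wy":0,"wz":0,"claw":0},{"dx":0,"dy":0,"dz":0.026,"wx":0,"wy":0,"wz":0,"claw":0}])

```text
clock: 25.7
tool_pos: [0.6451, -0.1285, 0.2048]
ee_rot: [2.22, 2.22, 0.002]
force: [-2.0, 0.1, 12.4]
width: 0.307
grip_force: 61.1
```

jog_arm(moves=[{"dx":0,"dy":0,"dz":0.004,"wx":0,"wy":0,"wz":0,"claw":0},{"dx":0,"dy":0,"dz":0.008,"wx":0,"wy":0,"wz":0,"claw":0},{"dx":0,"dy":0,"dz":0.012,"wx":0,"wy":0,"wz":0,"claw":0},{"dx":0,"dy":0,"dz":0.012,"wx":0,"wy":0,"wz":0,"claw":0},{"dx":0,"dy":0,"dz":0.012,"wx":0,"wy":0,"wz":0,"claw":0},{"dx":0,"dy":0,"dz":0.012,"wx":0,"wy":0,"wz":0,"claw":0},{"dx":0,"dy":0,"dz":0.012,"wx":0,"wy":0,"wz":0,"claw":0},{"dx":0,"dy":0,"dz":0.012,"wx":0,"wy":0,"wz":0,"claw":0},{"dx":0,"dy":0,"dz":0.012,"wx":0,"wy":0,"wz":0,"claw":0},{"dx":0,"dy":0,"dz":0.012,"wx":0,"wy":0,"wz":0,"claw":0}])

```text
clock: 26.95
tool_pos: [0.6454, -0.1286, 0.2047]
ee_rot: [2.219, 2.219, 0.003]
force: [-5.3, 0.6, 27.8]
width: 0.305
grip_force: 62.6
```

It came to a hard stop at underside z≈0.136 with about 30 N, so the head is flush. Returning the mallet to its rest.

jog_arm(moves=[{"dx":0,"dy":0,"dz":-0.03,"wx":0,"wy":0,"wz":0,"claw":0},{"dx":0,"dy":0,"dz":-0.1,"wx":0,"wy":0,"wz":0,"claw":0},{"dx":0,"dy":0,"dz":-0.138,"wx":0,"wy":0,"wz":0,"claw":0},{"dx":0,"dy":0,"dz":-0.138,"wx":0,"wy":0,"wz":0,"claw":0},{"dx":-0.2,"dy":-0.1,"dz":-0.138,"wx":0,"wy":0,"wz":0,"claw":0},{"dx":-0.4,"dy":-0.2,"dz":-0.138,"wx":0,"wy":0,"wz":0,"claw":0},{"dx":-0.6,"dy":-0.3,"dz":-0.138,"wx":0,"wy":0,"wz":0,"claw":0},{"dx":-0.837,"dy":-0.419,"dz":-0.138,"wx":0,"wy":0,"wz":0,"claw":0},{"dx":-0.837,"dy":-0.419,"dz":-0.138,"wx":0,"wy":0,"wz":0,"claw":0},{"dx":-0.837,"dy":-0.419,"dz":-0.138,"wx":0,"wy":0,"wz":0,"claw":0}])

```text
clock: 28.2
tool_pos: [0.5819, -0.2537, 0.2223]
ee_rot: [-2.222, -2.221, -0.0]
force: [0.1, 0.5, -4.1]
width: 0.307
grip_force: 59.8
```

jog_arm(moves=[{"dx":-0.2,"dy":-0.1,"dz":0,"wx":0,"wy":0,"wz":0,"claw":0},{"dx":-0.4,"dy":-0.2,"dz":0,"wx":0,"wy":0,"wz":0,"claw":0},{"dx":-0.6,"dy":-0.3,"dz":0,"wx":0,"wy":0,"wz":0,"claw":0},{"dx":-0.75,"dy":-0.38,"dz":0,"wx":0,"wy":0,"wz":0,"claw":0},{"dx":-0.837,"dy":-0.419,"dz":0,"wx":0,"wy":0,"wz":0,"claw":0},{"dx":-0.837,"dy":-0.419,"dz":0,"wx":0,"wy":0,"wz":0,"claw":0},{"dx":-0.837,"dy":-0.419,"dz":0,"wx":0,"wy":0,"wz":0,"claw":0},{"dx":-0.837,"dy":-0.419,"dz":0,"wx":0,"wy":0,"wz":0,"claw":0},{"dx":-0.837,"dy":-0.419,"dz":0,"wx":0,"wy":0,"wz":0,"claw":0},{"dx":-0.837,"dy":-0.419,"dz":0,"wx":0,"wy":0,"wz":0,"claw":0}])

```text
clock: 29.45
tool_pos: [0.5192, -0.3793, 0.2226]
ee_rot: [2.221, 2.222, 0.0]
force: [-0.4, 0.0, -4.1]
width: 0.298
grip_force: 60.0
```

jog_arm(moves=[{"dx":0,"dy":0,"dz":0.2,"wx":0,"wy":0,"wz":0,"claw":0},{"dx":0,"dy":0,"dz":0.4,"wx":0,"wy":0,"wz":0,"claw":0},{"dx":0,"dy":0,"dz":0.6,"wx":0,"wy":0,"wz":0,"claw":0},{"dx":0,"dy":0,"dz":0.75,"wx":0,"wy":0,"wz":0,"claw":0},{"dx":0,"dy":0,"dz":0.85,"wx":0,"wy":0,"wz":0,"claw":0},{"dx":0,"dy":0,"dz":0.92,"wx":0,"wy":0,"wz":0,"claw":0},{"dx":0,"dy":0,"dz":0.96,"wx":0,"wy":0,"wz":0,"claw":0},{"dx":0,"dy":0,"dz":0.98,"wx":0,"wy":0,"wz":0,"claw":0},{"dx":0,"dy":0,"dz":0.99,"wx":0,"wy":0,"wz":0,"claw":0},{"dx":0,"dy":0,"dz":0.99,"wx":0,"wy":0,"wz":0,"claw":0}])

```text
clock: 30.7
tool_pos: [0.5192, -0.3796, 0.0744]
ee_rot: [2.221, 2.221, 0.0]
force: [0.1, -0.6, -3.8]
width: 0.3
grip_force: 60.1
```

jog_arm(moves=[{"dx":0,"dy":0,"dz":0.005,"wx":0,"wy":0,"wz":0,"claw":0},{"dx":0,"dy":0,"dz":0.01,"wx":0,"wy":0,"wz":0,"claw":0},{"dx":0,"dy":0,"dz":0.013,"wx":0,"wy":0,"wz":0,"claw":0},{"dx":0,"dy":0,"dz":0.013,"wx":0,"wy":0,"wz":0,"claw":0.3},{"dx":0,"dy":0,"dz":0.013,"wx":0,"wy":0,"wz":0,"claw":0.45},{"dx":0,"dy":0,"dz":0.013,"wx":0,"wy":0,"wz":0,"claw":0.6},{"dx":0,"dy":0,"dz":0.013,"wx":0,"wy":0,"wz":0,"claw":1},{"dx":0,"dy":0,"dz":0.013,"wx":0,"wy":0,"wz":0,"claw":1},{"dx":0,"dy":0,"dz":0.013,"wx":0,"wy":0,"wz":0,"claw":1},{"dx":0,"dy":0,"dz":0.013,"wx":0,"wy":0,"wz":0,"claw":1}])

```text
clock: 31.95
tool_pos: [0.519, -0.3795, 0.0721]
ee_rot: [-2.222, -2.221, -0.0]
force: [0.6, -0.2, -0.3]
width: 1.0
grip_force: 0.0
```

jog_arm(moves=[{"dx":0,"dy":0,"dz":-0.1,"wx":0,"wy":0,"wz":0,"claw":1},{"dx":0,"dy":0,"dz":-0.3,"wx":0,"wy":0,"wz":0,"claw":1},{"dx":0,"dy":0,"dz":-0.6,"wx":0,"wy":0,"wz":0,"claw":1},{"dx":0,"dy":0,"dz":-0.9,"wx":0,"wy":0,"wz":0,"claw":1},{"dx":0,"dy":0,"dz":-1,"wx":0,"wy":0,"wz":0,"claw":1},{"dx":0.4,"dy":0,"dz":-1,"wx":0,"wy":0,"wz":0,"claw":1},{"dx":0.8,"dy":0,"dz":-1,"wx":0,"wy":0,"wz":0,"claw":1},{"dx":1,"dy":0,"dz":-1,"wx":0,"wy":0,"wz":0,"claw":1},{"dx":1,"dy":0,"dz":-1,"wx":0,"wy":0,"wz":0,"claw":1},{"dx":1,"dy":0,"dz":-1,"wx":0,"wy":0,"wz":0,"claw":1}])

```text
clock: 33.2
tool_pos: [0.5192, -0.23, 0.2229]
ee_rot: [2.221, 2.221, 0.0]
force: [-0.4, -0.7, -0.2]
width: 0.999
grip_force: 0.0
```

jog_arm(moves=[{"dx":0.4,"dy":0,"dz":0,"wx":0,"wy":0,"wz":0,"claw":1},{"dx":0.8,"dy":0,"dz":0,"wx":0,"wy":0,"wz":0,"claw":1},{"dx":1,"dy":0,"dz":0,"wx":0,"wy":0,"wz":0,"claw":1},{"dx":1,"dy":0,"dz":0,"wx":0,"wy":0,"wz":0,"claw":1},{"dx":1,"dy":0,"dz":0,"wx":0,"wy":0,"wz":0,"claw":1},{"dx":1,"dy":0,"dz":0,"wx":0,"wy":0,"wz":0,"claw":1},{"dx":1,"dy":0,"dz":0,"wx":0,"wy":0,"wz":0,"claw":1},{"dx":1,"dy":0,"dz":0,"wx":0,"wy":0,"wz":0,"claw":1},{"dx":1,"dy":0,"dz":0,"wx":0,"wy":0,"wz":0,"claw":1},{"dx":1,"dy":0,"dz":0,"wx":0,"wy":0,"wz":0,"claw":1}])

```text
clock: 34.45
tool_pos: [0.519, -0.0795, 0.2222]
ee_rot: [-2.222, -2.221, 0.0]
force: [0.1, 0.7, -0.9]
width: 1.002
grip_force: 0.0
```

Run:
```python
from h import *
s,t=robot.camera("scene"),robot.camera("top")
print(robot.read_state()["tool_pos"], "trays",rects("top",t,(45,150,120),(70,255,255),.024,100),rects("scene",s,(45,150,120),(70,255,255),.024,100))
f=lambda i,x,y:cv2.resize(i[y:y+75,x:x+100],(400,300),interpolation=cv2.INTER_CUBIC)
cv2.imwrite("pics/g5.png",np.vstack([np.hstack([f(t,360,200),f(s,220,200)]),np.hstack([f(t,190,150),f(s,110,235)])])[:,:,::-1])
```

```text
[ 0.51906701 -0.0794513   0.22216485] trays [(364.7, 161.7, 81.5, 54.6, 85.0, [212.0, 294.0])] [(928.5, 521.0, 110.4, 91.4, 0.0, [500.0, 206.0]), (372.4, 159.8, 80.3, 55.0, 84.7, [286.0, 155.0])]
```

View pics/g5.png

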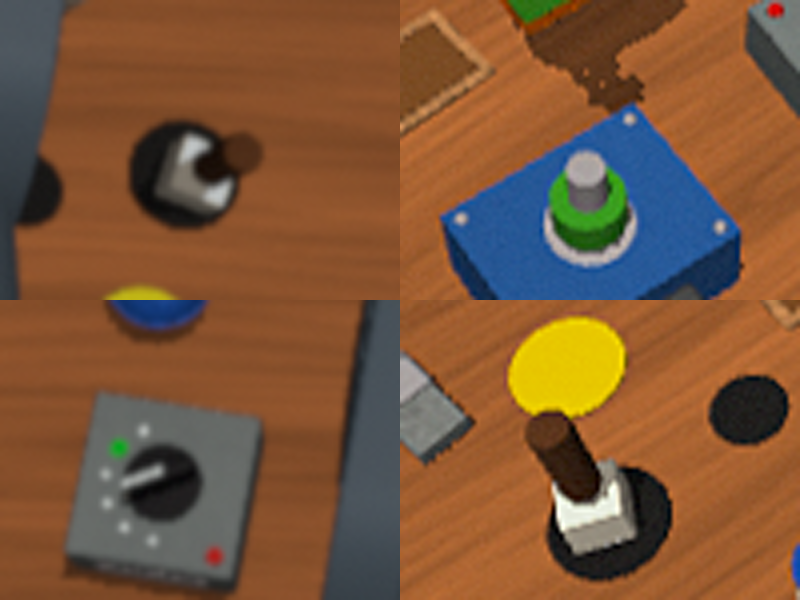

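The head has dropped flush in the socket, the mallet is back on its rest (scene (165,290)), and the white line still points at position 2 (top (225,194)). The tray at top (212,294) was knocked, so I'll re-measure it later. Next is the selector at about (0.635,0.1225), with the bar along yaw 111°.

jog_arm(moves=[{"dx":0.35,"dy":0.2,"dz":0,"wx":0,"wy":0,"wz":0,"claw":1},{"dx":0.7,"dy":0.4,"dz":0,"wx":0,"wy":0,"wz":0,"claw":1},{"dx":0.7,"dy":0.4,"dz":0,"wx":0,"wy":0,"wz":0,"claw":1},{"dx":0.7,"dy":0.4,"dz":0,"wx":0,"wy":0,"wz":0,"claw":1},{"dx":0.7,"dy":0.4,"dz":0,"wx":0,"wy":0,"wz":0,"claw":1},{"dx":0.7,"dy":0.4,"dz":0,"wx":0,"wy":0,"wz":0,"claw":1},{"dx":0.7,"dy":0.4,"dz":0,"wx":0,"wy":0,"wz":0,"claw":1},{"dx":0.7,"dy":0.4,"dz":0,"wx":0,"wy":0,"wz":0,"claw":1},{"dx":0.7,"dy":0.4,"dz":0,"wx":0,"wy":0,"wz":0,"claw":1},{"dx":0.7,"dy":0.4,"dz":0,"wx":0,"wy":0,"wz":0,"claw":1}])

```text
clock: 35.8
tool_pos: [0.5791, 0.0255, 0.2221]
ee_rot: [-2.221, -2.221, 0.0]
force: [-0.2, -0.6, -0.7]
width: 1.001
grip_force: 0.0
```

jog_arm(moves=[{"dx":0.35,"dy":0.2,"dz":0,"wx":0,"wy":0,"wz":-0.05,"claw":1},{"dx":0.647,"dy":0.373,"dz":0,"wx":0,"wy":0,"wz":-0.1167,"claw":1},{"dx":0.647,"dy":0.373,"dz":0,"wx":0,"wy":0,"wz":-0.1167,"claw":1},{"dx":0.647,"dy":0.373,"dz":0.2,"wx":0,"wy":0,"wz":-0.1167,"claw":1},{"dx":0.647,"dy":0.373,"dz":0.4,"wx":0,"wy":0,"wz":-0.1167,"claw":1},{"dx":0.647,"dy":0.373,"dz":0.6,"wx":0,"wy":0,"wz":-0.1167,"claw":1},{"dx":0.647,"dy":0.373,"dz":0.68,"wx":0,"wy":0,"wz":-0.1167,"claw":1},{"dx":0.647,"dy":0.373,"dz":0.68,"wx":0,"wy":0,"wz":-0.1167,"claw":1},{"dx":0.647,"dy":0.373,"dz":0.68,"wx":0,"wy":0,"wz":-0.1167,"claw":1},{"dx":0.647,"dy":0.373,"dz":0.68,"wx":0,"wy":0,"wz":-0.1167,"claw":1}])

```text
clock: 37.05
tool_pos: [0.6356, 0.1226, 0.1212]
ee_rot: [1.779, 2.588, 0.002]
force: [0.4, -0.0, -0.6]
width: 1.004
grip_force: 0.0
```

jog_arm(moves=[{"dx":0,"dy":0,"dz":0.1,"wx":0,"wy":0,"wz":0,"claw":1},{"dx":0,"dy":0,"dz":0.2,"wx":0,"wy":0,"wz":0,"claw":1},{"dx":0,"dy":0,"dz":0.3,"wx":0,"wy":0,"wz":0,"claw":1},{"dx":0,"dy":0,"dz":0.348,"wx":0,"wy":0,"wz":0,"claw":1},{"dx":0,"dy":0,"dz":0.348,"wx":0,"wy":0,"wz":0,"claw":0.6},{"dx":0,"dy":0,"dz":0.348,"wx":0,"wy":0,"wz":0,"claw":0.4},{"dx":0,"dy":0,"dz":0.348,"wx":0,"wy":0,"wz":0,"claw":0.2},{"dx":0,"dy":0,"dz":0.348,"wx":0,"wy":0,"wz":0,"claw":0},{"dx":0,"dy":0,"dz":0.348,"wx":0,"wy":0,"wz":0,"claw":0},{"dx":0,"dy":0,"dz":0.348,"wx":0,"wy":0,"wz":0,"claw":0}], newtons=40)

```text
clock: 38.3
tool_pos: [0.6371, 0.1233, 0.0689]
ee_rot: [1.777, 2.587, 0.006]
force: [11.9, 5.1, -2.8]
width: 0.156
grip_force: 45.2
```

Bar gripped. A 13 N side load along tool y means its centre is about 3 mm further that way, so I'll shift to relieve it, then turn 60° clockwise.

jog_arm(moves=[{"dx":0,"dy":0.01,"dz":0,"wx":0,"wy":0,"wz":0,"claw":0},{"dx":0,"dy":0.02,"dz":0,"wx":0,"wy":0,"wz":0,"claw":0},{"dx":0,"dy":0.02,"dz":0,"wx":0,"wy":0,"wz":0.05,"claw":0},{"dx":0,"dy":0.02,"dz":0,"wx":0,"wy":0,"wz":0.1,"claw":0},{"dx":0,"dy":0.02,"dz":0,"wx":0,"wy":0,"wz":0.15,"claw":0},{"dx":0,"dy":0.02,"dz":0,"wx":0,"wy":0,"wz":0.2,"claw":0},{"dx":0,"dy":0.02,"dz":0,"wx":0,"wy":0,"wz":0.25,"claw":0},{"dx":0,"dy":0.02,"dz":0,"wx":0,"wy":0,"wz":0.3,"claw":0},{"dx":0,"dy":0.02,"dz":0,"wx":0,"wy":0,"wz":0.333,"claw":0},{"dx":0,"dy":0.02,"dz":0,"wx":0,"wy":0,"wz":0.333,"claw":0}])

```text
clock: 39.55
tool_pos: [0.6384, 0.1234, 0.0689]
ee_rot: [2.835, 1.351, 0.002]
force: [0.8, -2.5, 7.7]
width: 0.154
grip_force: 46.6
```

```bash
python3 -c "
from h import *
S=robot.read_state();print(S['tool_pos'],S['ee_rot'],S['force'],S['torque'],S['width'])
cv2.imwrite('pics/x.png',robot.camera('scene')[160:235,290:390][:,:,::-1])"
```

```text
[0.63844157 0.12338718 0.06888314] [2.83524279e+00 1.35098012e+00 2.03960356e-03] [ 0.7589262  -2.51475339  7.74017319] [-0.45069358  0.03463755 -0.00051813] 0.15422820352760785
```

jog_arm(moves=[{"dx":0,"dy":0,"dz":0,"wx":0,"wy":0,"wz":0,"claw":0.3},{"dx":0,"dy":0,"dz":0,"wx":0,"wy":0,"wz":0,"claw":0.6},{"dx":0,"dy":0,"dz":0,"wx":0,"wy":0,"wz":0,"claw":0.8},{"dx":0,"dy":0,"dz":0,"wx":0,"wy":0,"wz":0,"claw":0.8},{"dx":0,"dy":0,"dz":-0.2,"wx":0,"wy":0,"wz":0,"claw":1},{"dx":0,"dy":0,"dz":-0.5,"wx":0,"wy":0,"wz":0,"claw":1},{"dx":0,"dy":0,"dz":-1,"wx":0,"wy":0,"wz":0,"claw":1},{"dx":0,"dy":0,"dz":-1,"wx":0,"wy":0,"wz":0,"claw":1},{"dx":0,"dy":0,"dz":-1,"wx":0,"wy":0,"wz":0,"claw":1},{"dx":0,"dy":0,"dz":-1,"wx":0,"wy":0,"wz":0,"claw":1}])

```text
clock: 40.85
tool_pos: [0.6372, 0.1235, 0.2161]
ee_rot: [-2.834, -1.354, 0.004]
force: [0.6, -0.5, -1.1]
width: 0.997
grip_force: 0.0
```

Run:
```python
from h import *
s,t=robot.camera("scene"),robot.camera("top")
S=robot.read_state();print(S["tool_pos"],S["ee_rot"],S["joint_pos"].round(2))
for n,i in(("top",t),("scene",s)): print(rects(n,i,(45,150,60),(70,255,255),.024,100))
f=lambda i,x,y:cv2.resize(i[y:y+75,x:x+100],(400,300),interpolation=cv2.INTER_CUBIC)
cv2.imwrite("pics/g6.png",np.vstack([np.hstack([f(t,190,235),f(s,290,160)]),np.hstack([f(t,280,235),f(s,235,140)])])[:,:,::-1])
```

```text
[0.63720078 0.12352198 0.21631262] [-2.83423122 -1.35372004  0.00381224] [0.19 0.54 0.41 1.44 0.   2.44]
[(431.2, -10.5, 61.2, 55.0, -88.7, [277.0, 270.0]), (933.8, 506.7, 105.9, 88.8, 0.5, [115.0, 105.0])]
[(618.1, -108.0, 57.2, 48.4, -30.3, [267.0, 252.0]), (929.8, 508.3, 116.6, 113.8, 89.9, [501.0, 206.0]), (439.9, 8.5, 110.1, 56.4, 87.8, [261.0, 191.0]), (370.1, 145.1, 110.9, 58.9, 83.6, [282.0, 157.0])]
```

View pics/g6.png

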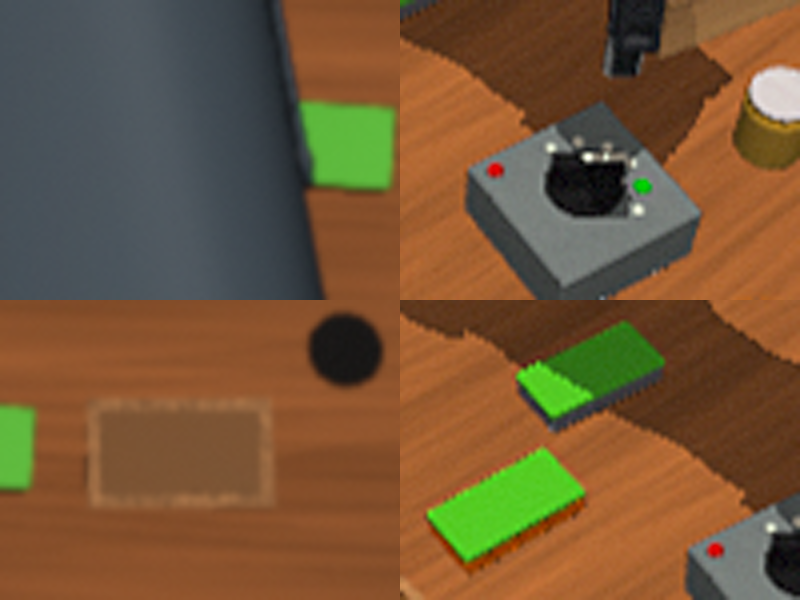

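The scene picture shows the head seated and the orange tray unmoved at scene (261,191). The grey tray is now at about (282,157). The selector line is partly hidden, so I'll check it once the top view is clear. Measuring the mat accurately next.

Run:
```python
from h import *
for n,(cx,cy) in(("top",(325,273)),("scene",(218,222))):
    i=robot.camera(n); h=cv2.cvtColor(i,cv2.COLOR_RGB2HSV)
    f=h[cy-3:cy+4,cx-3:cx+4].reshape(-1,3).mean(0)
    print(n,"field",f, "row S,V:",[tuple(h[cy,x,1:].tolist()) for x in range(cx-32,cx-18,1)])
    lab=cv2.cvtColor(cv2.GaussianBlur(i,(3,3),0),cv2.COLOR_RGB2LAB).astype(float)
    ref=np.median(lab[cy-4:cy+5,cx-8:cx+9].reshape(-1,3),0)
    m=(np.linalg.norm((lab-ref)*[1,1,1],axis=2)<14).astype(np.uint8)
    m=cv2.morphologyEx(m,cv2.MORPH_OPEN,np.ones((3,3)))
    _,lb,st,ce=cv2.connectedComponentsWithStats(m); k=lb[cy,cx]
    c=max(cv2.findContours((lb==k).astype(np.uint8),0,1)[0],key=cv2.contourArea)
    P=np.array([pl(n,*p,.004)[:2]*1000 for p in c[:,0]],np.float32); print(st[k],cv2.minAreaRect(P),P.mean(0))
```

```text
top field [ 13.30612245 148.57142857 123.71428571] row S,V: [(176, 135), (175, 137), (176, 138), (176, 138), (174, 138), (176, 139), (176, 139), (174, 136), (168, 132), (149, 142), (144, 152), (147, 149), (147, 127), (150, 122)]
[  231    80   329   340 72283] ((534.8897094726562, -363.46612548828125), (969.302001953125, 1011.991943359375), 0.25174611806869507) [ 543.6591 -368.1387]
scene field [ 13.67346939 181.28571429 125.14285714] row S,V: [(177, 166), (185, 167), (183, 169), (182, 165), (187, 158), (182, 160), (181, 168), (185, 170), (178, 178), (182, 168), (164, 176), (151, 176), (152, 171), (152, 161)]
[199 207  39  30 585] ((435.3988037109375, -148.42010498046875), (56.506439208984375, 108.65849304199219), 2.2168352603912354) [ 435.6818  -147.52237]
```

Run:
```python
from h import *
i=sum(robot.camera("top").astype(float) for _ in range(4))/4
h=cv2.cvtColor(i.astype(np.uint8),cv2.COLOR_RGB2HSV)
for cut in(155,160,164):
    m=np.zeros((420,560),np.uint8); m[245:302,285:365]=(cv2.GaussianBlur(h[:,:,1],(3,3),0)<cut)[245:302,285:365]
    m=cv2.morphologyEx(cv2.morphologyEx(m,cv2.MORPH_CLOSE,np.ones((5,5))),cv2.MORPH_OPEN,np.ones((7,7)))
    c=max(cv2.findContours(m,0,1)[0],key=cv2.contourArea)
    P=np.array([pl("top",*p,.004)[:2]*1000 for p in c[:,0]],np.float32); mm=cv2.moments(c)
    pca=cv2.PCACompute(np.argwhere(m)[:,::-1].astype(np.float32),None)[1][0] if 0 else None
    ys,xs=np.nonzero(m); Q=np.array([pl("top",a,b,.004)[:2]*1000 for a,b in zip(xs,ys)]); w,v=np.linalg.eigh(np.cov((Q-Q.mean(0)).T)); d=v[:,1]
    print(cut,cv2.minAreaRect(P),"cent",Q.mean(0).round(1),"area",len(xs),"yaw",np.degrees(np.arctan2(d[1],d[0]))%180)
```

```text
155 ((432.253173828125, -147.19696044921875), (69.79974365234375, 127.62593078613281), 1.5064109563827515) cent [ 434.9 -151.1] area 1237 yaw 104.58416615645487
160 ((430.89495849609375, -147.99826049804688), (72.55731964111328, 129.28529357910156), 1.5064109563827515) cent [ 433.3 -151.3] area 1298 yaw 104.21405763230105
164 ((432.3146667480469, -148.22723388671875), (75.38431549072266, 129.88182067871094), 1.5062965154647827) cent [ 434.8 -152.1] area 1357 yaw 104.75471753008773
```

jog_arm(moves=[{"dx":-0.3,"dy":-0.1,"dz":0,"wx":0,"wy":0,"wz":-0.05,"claw":1},{"dx":-0.6,"dy":-0.2,"dz":0,"wx":0,"wy":0,"wz":-0.1,"claw":1},{"dx":-1,"dy":-0.4,"dz":0,"wx":0,"wy":0,"wz":-0.15,"claw":1},{"dx":-1,"dy":-0.4,"dz":0,"wx":0,"wy":0,"wz":-0.2033,"claw":1},{"dx":-1,"dy":-0.4,"dz":0,"wx":0,"wy":0,"wz":-0.2033,"claw":1},{"dx":-1,"dy":-0.4,"dz":0,"wx":0,"wy":0,"wz":-0.2033,"claw":1},{"dx":-1,"dy":-0.4,"dz":0,"wx":0,"wy":0,"wz":-0.2033,"claw":1},{"dx":-1,"dy":-0.4,"dz":0,"wx":0,"wy":0,"wz":-0.2033,"claw":1},{"dx":-1,"dy":-0.4,"dz":0,"wx":0,"wy":0,"wz":-0.2033,"claw":1},{"dx":-1,"dy":-0.4,"dz":0,"wx":0,"wy":0,"wz":-0.2033,"claw":1}])

```text
clock: 42.5
tool_pos: [0.4969, 0.0447, 0.2179]
ee_rot: [-2.267, -2.175, 0.0]
force: [0.9, -0.6, -0.2]
width: 1.005
grip_force: 0.0
```

jog_arm(moves=[{"dx":-0.246,"dy":-0.405,"dz":0,"wx":0,"wy":0,"wz":0,"claw":1},{"dx":-0.246,"dy":-0.405,"dz":0.2,"wx":0,"wy":0,"wz":0,"claw":1},{"dx":-0.246,"dy":-0.405,"dz":0.4,"wx":0,"wy":0,"wz":0,"claw":1},{"dx":-0.246,"dy":-0.405,"dz":0.6,"wx":0,"wy":0,"wz":0,"claw":1},{"dx":-0.246,"dy":-0.405,"dz":0.787,"wx":0,"wy":0,"wz":0,"claw":1},{"dx":-0.246,"dy":-0.405,"dz":0.787,"wx":0,"wy":0,"wz":0,"claw":1},{"dx":-0.246,"dy":-0.405,"dz":0.787,"wx":0,"wy":0,"wz":0,"claw":1},{"dx":-0.246,"dy":-0.405,"dz":0.787,"wx":0,"wy":0,"wz":0,"claw":1},{"dx":-0.246,"dy":-0.405,"dz":0.787,"wx":0,"wy":0,"wz":0,"claw":1},{"dx":-0.246,"dy":-0.405,"dz":0.787,"wx":0,"wy":0,"wz":0,"claw":1}])

```text
clock: 43.75
tool_pos: [0.4349, 0.0103, 0.1002]
ee_rot: [2.266, 2.175, 0.001]
force: [-0.2, 0.6, -0.3]
width: 1.003
grip_force: 0.0
```

Run:
```python
from h import *
s,t=robot.camera("scene"),robot.camera("top")
print(robot.read_state()["tool_pos"])
for n,i in(("top",t),("scene",s)): print(rects(n,i,(45,150,60),(70,255,255),.024,100))
m=cv2.inRange(cv2.cvtColor(t,cv2.COLOR_RGB2HSV),(0,0,120),(180,70,255))[180:215,210:250]
ys,xs=np.nonzero(m); print("white px top", sorted(zip((xs+210).tolist(),(ys+180).tolist())))
cv2.imwrite("pics/g7.png",np.hstack([cv2.resize(t[165:225,195:265],(400,343),interpolation=2),cv2.resize(s[175:235,300:370],(400,343),interpolation=2)])[:,:,::-1])
```

```text
[0.43475569 0.01028557 0.10004212]
[(366.2, 177.0, 54.5, 51.3, -3.6, [207.0, 294.0]), (934.0, 506.7, 106.4, 87.9, -0.1, [115.0, 105.0])]
[(618.1, -108.0, 57.2, 48.4, -30.3, [267.0, 252.0]), (929.8, 508.3, 116.6, 113.8, 89.9, [502.0, 207.0]), (438.9, 7.6, 108.1, 57.6, 87.7, [261.0, 191.0]), (372.8, 155.1, 90.4, 56.0, 83.7, [286.0, 156.0])]
white px top [(215, 192), (215, 193), (215, 194), (215, 200), (215, 201), (216, 192), (216, 193), (216, 194), (216, 199), (216, 200), (216, 201), (216, 202), (217, 192), (217, 193), (217, 194), (217, 199), (217, 200), (217, 201), (218, 200), (218, 201), (219, 206), (219, 207), (220, 205), (220, 206), (220, 207), (221, 205), (221, 206), (221, 207), (222, 185), (222, 186), (222, 187), (222, 188), (222, 206), (223, 186), (223, 187), (223, 188), (224, 182), (224, 183), (224, 187), (224, 188), (224, 189), (225, 181), (225, 182), (225, 183), (225, 184), (225, 188), (225, 189), (225, 190), (226, 181), (226, 182), (226, 183), (226, 184), (226, 189), (226, 190), (226, 191), (227, 182), (227, 183), (227, 190), (227, 191), (227, 192), (228, 191), (228, 192), (229, 192), (229, 193)]
```

View pics/g7.png

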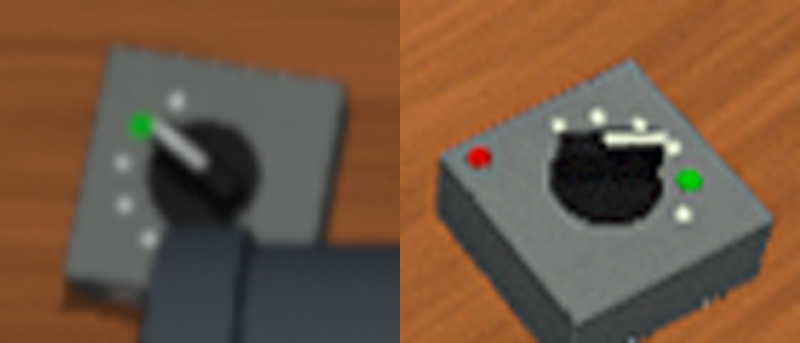

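The line points from (229,193) to (222,186), at the green mark (220,187), so the selector is at position 4. Now the orange tray.

jog_arm(moves=[{"dx":0,"dy":0,"dz":0.2,"wx":0,"wy":0,"wz":0,"claw":1},{"dx":0,"dy":0,"dz":0.4,"wx":0,"wy":0,"wz":0,"claw":1},{"dx":0,"dy":0,"dz":0.55,"wx":0,"wy":0,"wz":0,"claw":1},{"dx":0,"dy":0,"dz":0.64,"wx":0,"wy":0,"wz":0,"claw":1},{"dx":0,"dy":0,"dz":0.64,"wx":0,"wy":0,"wz":0,"claw":0.8},{"dx":0,"dy":0,"dz":0.64,"wx":0,"wy":0,"wz":0,"claw":0.7},{"dx":0,"dy":0,"dz":0.64,"wx":0,"wy":0,"wz":0,"claw":0.6},{"dx":0,"dy":0,"dz":0.64,"wx":0,"wy":0,"wz":0,"claw":0},{"dx":0,"dy":0,"dz":0.64,"wx":0,"wy":0,"wz":0,"claw":0},{"dx":0,"dy":0,"dz":0.64,"wx":0,"wy":0,"wz":0,"claw":0}], newtons=30)

```text
clock: 45.1
tool_pos: [0.4354, 0.0103, 0.0049]
ee_rot: [2.266, 2.175, 0.002]
force: [-2.0, -0.3, 7.5]
width: 0.648
grip_force: 31.9
```

jog_arm(moves=[{"dx":0,"dy":0,"dz":-0.1,"wx":0,"wy":0,"wz":0,"claw":0},{"dx":0,"dy":0,"dz":-0.25,"wx":0,"wy":0,"wz":0,"claw":0},{"dx":-0.05,"dy":0,"dz":-0.4,"wx":0,"wy":0,"wz":0,"claw":0},{"dx":-0.15,"dy":0,"dz":-0.4,"wx":0,"wy":0,"wz":0,"claw":0},{"dx":-0.3,"dy":0.01,"dz":-0.4,"wx":0,"wy":0,"wz":0,"claw":0},{"dx":-0.45,"dy":0.02,"dz":-0.4,"wx":0,"wy":0,"wz":0,"claw":0},{"dx":-0.6,"dy":0.033,"dz":-0.4,"wx":0,"wy":0,"wz":0,"claw":0},{"dx":-0.6,"dy":0.033,"dz":-0.4,"wx":0,"wy":0,"wz":0,"claw":0},{"dx":-0.6,"dy":0.033,"dz":-0.4,"wx":0,"wy":0,"wz":0,"claw":0},{"dx":-0.6,"dy":0.033,"dz":-0.4,"wx":0,"wy":0,"wz":0,"claw":0}])

```text
clock: 46.35
tool_pos: [0.4358, -0.0794, 0.0637]
ee_rot: [-2.266, -2.176, 0.0]
force: [0.2, -0.3, -1.6]
width: 0.648
grip_force: 32.9
```

jog_arm(moves=[{"dx":-0.15,"dy":0,"dz":0,"wx":0,"wy":0,"wz":-0.01,"claw":0},{"dx":-0.3,"dy":0,"dz":0,"wx":0,"wy":0,"wz":-0.0233,"claw":0},{"dx":-0.45,"dy":0,"dz":0,"wx":0,"wy":0,"wz":-0.0233,"claw":0},{"dx":-0.45,"dy":0,"dz":0,"wx":0,"wy":0,"wz":-0.0233,"claw":0},{"dx":-0.45,"dy":0,"dz":0.1,"wx":0,"wy":0,"wz":-0.0233,"claw":0},{"dx":-0.45,"dy":0,"dz":0.2,"wx":0,"wy":0,"wz":-0.0233,"claw":0},{"dx":-0.45,"dy":0,"dz":0.28,"wx":0,"wy":0,"wz":-0.0233,"claw":0},{"dx":-0.45,"dy":0,"dz":0.34,"wx":0,"wy":0,"wz":-0.0233,"claw":0},{"dx":-0.45,"dy":0,"dz":0.37,"wx":0,"wy":0,"wz":-0.0233,"claw":0},{"dx":-0.45,"dy":0,"dz":0.37,"wx":0,"wy":0,"wz":-0.0233,"claw":0}])

```text
clock: 47.6
tool_pos: [0.4333, -0.1472, 0.0085]
ee_rot: [2.185, 2.257, 0.0]
force: [-0.1, 0.1, -1.2]
width: 0.647
grip_force: 33.6
```

jog_arm(moves=[{"dx":0,"dy":0,"dz":0.004,"wx":0,"wy":0,"wz":0,"claw":0},{"dx":0,"dy":0,"dz":0.004,"wx":0,"wy":0,"wz":0,"claw":0.7},{"dx":0,"dy":0,"dz":0.004,"wx":0,"wy":0,"wz":0,"claw":1},{"dx":0,"dy":0,"dz":0.004,"wx":0,"wy":0,"wz":0,"claw":1},{"dx":0,"dy":0,"dz":-0.2,"wx":0,"wy":0,"wz":0,"claw":1},{"dx":0,"dy":0,"dz":-0.6,"wx":0,"wy":0,"wz":0,"claw":1},{"dx":0.4,"dy":0,"dz":-0.8,"wx":0,"wy":0,"wz":0,"claw":1},{"dx":0.8,"dy":0,"dz":-0.8,"wx":0,"wy":0,"wz":0,"claw":1},{"dx":1,"dy":0,"dz":-0.8,"wx":0,"wy":0,"wz":0,"claw":1},{"dx":1,"dy":0,"dz":-0.8,"wx":0,"wy":0,"wz":0,"claw":1}])

```text
clock: 48.85
tool_pos: [0.4282, 0.0044, 0.1285]
ee_rot: [2.182, 2.26, 0.001]
force: [0.2, -0.4, -0.7]
width: 1.0
grip_force: 0.0
```

Run:
```python
from h import *
s,t=robot.camera("scene"),robot.camera("top")
print(robot.read_state()["tool_pos"])
print(rects("top",t,(45,150,60),(70,255,255),.028,100)); print(rects("scene",s,(45,150,60),(70,255,255),.028,100))
S=robot.read_state()
cv2.imwrite("pics/g8.png",np.hstack([cv2.resize(t[243:303,285:365],(400,300),interpolation=2),cv2.resize(s[195:255,178:258],(400,300),interpolation=2)])[:,:,::-1])
```

```text
[0.42836807 0.00255787 0.12839203]
[(365.9, 175.0, 54.1, 53.8, -3.6, [207.0, 293.0]), (430.4, -148.8, 100.3, 52.0, -88.5, [326.0, 272.0]), (932.0, 505.0, 106.1, 87.7, -0.1, [114.0, 105.0])]
[(620.0, -109.3, 56.9, 48.2, -30.3, [267.0, 252.0]), (437.7, -148.3, 108.9, 55.6, -88.3, [217.0, 217.0]), (930.5, 504.3, 114.9, 114.3, 89.3, [501.0, 209.0]), (374.8, 142.8, 109.9, 56.4, 83.4, [284.0, 158.0])]
```

View pics/g8.png

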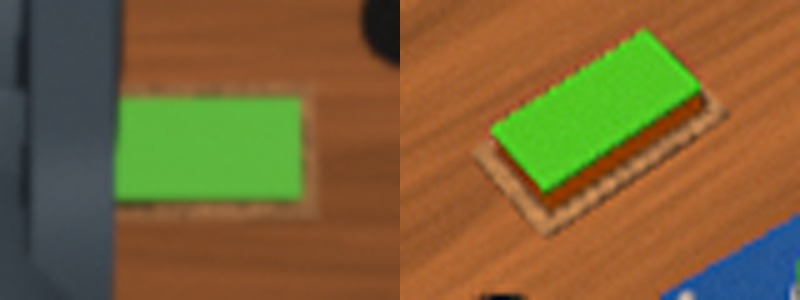

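The orange tray lies squarely in the mat's field, with equal borders all round (scene (217,217)). Next, the grey tray at about (0.367,0.147), yaw 83.5°.

jog_arm(moves=[{"dx":0.4,"dy":-0.15,"dz":0,"wx":0,"wy":0,"wz":0.02,"claw":1},{"dx":0.8,"dy":-0.3,"dz":0,"wx":0,"wy":0,"wz":0.0461,"claw":1},{"dx":0.975,"dy":-0.377,"dz":0,"wx":0,"wy":0,"wz":0.0461,"claw":1},{"dx":0.975,"dy":-0.377,"dz":0,"wx":0,"wy":0,"wz":0.0461,"claw":1},{"dx":0.975,"dy":-0.377,"dz":0.2,"wx":0,"wy":0,"wz":0.0461,"claw":1},{"dx":0.975,"dy":-0.377,"dz":0.4,"wx":0,"wy":0,"wz":0.0461,"claw":1},{"dx":0.975,"dy":-0.377,"dz":0.4,"wx":0,"wy":0,"wz":0.0461,"claw":1},{"dx":0.975,"dy":-0.377,"dz":0.4,"wx":0,"wy":0,"wz":0.0461,"claw":1},{"dx":0.975,"dy":-0.377,"dz":0.4,"wx":0,"wy":0,"wz":0.0461,"claw":1},{"dx":0.975,"dy":-0.377,"dz":0.4,"wx":0,"wy":0,"wz":0.0461,"claw":1}])

```text
clock: 50.2
tool_pos: [0.3676, 0.1471, 0.0691]
ee_rot: [2.343, 2.093, 0.002]
force: [-0.1, 0.3, -0.5]
width: 1.0
grip_force: 0.0
```

Run:
```python
from h import *
s,t=robot.camera("scene"),robot.camera("top")
print(robot.read_state()["tool_pos"],robot.read_state()["ee_rot"])
for z in(.024,.028):print(z,rects("top",t,(45,150,60),(70,255,255),z,100)); print(rects("scene",s,(45,150,60),(70,255,255),z,100))
```

```text
[0.36739515 0.14707305 0.06879468] [2.34266636e+00 2.09281749e+00 1.05189622e-03]
0.024 [(360.0, 113.5, 53.7, 38.5, 1.5, [231.0, 295.0]), (430.6, -145.2, 108.8, 52.2, -88.5, [325.0, 272.0]), (933.8, 506.8, 106.4, 88.1, 0.2, [114.0, 105.0])]
[(618.6, -107.7, 56.7, 49.5, -28.4, [267.0, 252.0]), (434.9, -147.2, 109.3, 56.5, -88.0, [217.0, 217.0]), (930.1, 508.4, 116.0, 114.1, 89.5, [501.0, 207.0]), (371.0, 144.8, 110.5, 58.7, 84.7, [283.0, 157.0])]
0.028 [(359.9, 113.0, 53.6, 38.4, 1.5, [231.0, 295.0]), (430.3, -144.8, 108.4, 52.0, -88.5, [325.0, 272.0]), (931.8, 505.1, 106.0, 87.8, 0.2, [114.0, 105.0])]
[(620.6, -109.0, 56.5, 49.2, -28.4, [267.0, 252.0]), (437.7, -148.3, 108.8, 56.2, -88.0, [217.0, 217.0]), (930.6, 504.4, 115.4, 113.6, 89.5, [501.0, 207.0]), (374.0, 142.4, 110.0, 58.4, 84.7, [283.0, 157.0])]
```

jog_arm(moves=[{"dx":0,"dy":0,"dz":0.2,"wx":0,"wy":0,"wz":0,"claw":1},{"dx":0,"dy":0,"dz":0.35,"wx":0,"wy":0,"wz":0,"claw":1},{"dx":0,"dy":0,"dz":0.427,"wx":0,"wy":0,"wz":0,"claw":1},{"dx":0,"dy":0,"dz":0.427,"wx":0,"wy":0,"wz":0,"claw":1},{"dx":0,"dy":0,"dz":0.427,"wx":0,"wy":0,"wz":0,"claw":0.8},{"dx":0,"dy":0,"dz":0.427,"wx":0,"wy":0,"wz":0,"claw":0.7},{"dx":0,"dy":0,"dz":0.427,"wx":0,"wy":0,"wz":0,"claw":0.6},{"dx":0,"dy":0,"dz":0.427,"wx":0,"wy":0,"wz":0,"claw":0},{"dx":0,"dy":0,"dz":0.427,"wx":0,"wy":0,"wz":0,"claw":0},{"dx":0,"dy":0,"dz":0.427,"wx":0,"wy":0,"wz":0,"claw":0}], newtons=30)

```text
clock: 51.55
tool_pos: [0.3676, 0.1472, 0.0051]
ee_rot: [2.342, 2.093, 0.002]
force: [-1.3, -0.9, 10.0]
width: 0.648
grip_force: 30.0
```

jog_arm(moves=[{"dx":0,"dy":0,"dz":-0.1,"wx":0,"wy":0,"wz":0,"claw":0},{"dx":0,"dy":0,"dz":-0.25,"wx":0,"wy":0,"wz":0,"claw":0},{"dx":0,"dy":0,"dz":-0.45,"wx":0,"wy":0,"wz":0,"claw":0},{"dx":-0.1,"dy":0.05,"dz":-0.45,"wx":0,"wy":0,"wz":0,"claw":0},{"dx":-0.3,"dy":0.1,"dz":-0.45,"wx":0,"wy":0,"wz":0,"claw":0},{"dx":-0.5,"dy":0.18,"dz":-0.45,"wx":0,"wy":0,"wz":0,"claw":0},{"dx":-0.7,"dy":0.25,"dz":-0.45,"wx":0,"wy":0,"wz":0,"claw":0},{"dx":-0.85,"dy":0.3,"dz":-0.45,"wx":0,"wy":0,"wz":0,"claw":0},{"dx":-0.95,"dy":0.329,"dz":-0.45,"wx":0,"wy":0,"wz":0,"claw":0},{"dx":-0.95,"dy":0.329,"dz":-0.45,"wx":0,"wy":0,"wz":0,"claw":0}])

```text
clock: 52.8
tool_pos: [0.4003, -0.0008, 0.0721]
ee_rot: [2.344, 2.091, 0.0]
force: [-0.2, 0.7, -1.8]
width: 0.646
grip_force: 34.5
```

jog_arm(moves=[{"dx":-0.1,"dy":0.04,"dz":0,"wx":0,"wy":0,"wz":-0.01,"claw":0},{"dx":-0.3,"dy":0.1,"dz":0,"wx":0,"wy":0,"wz":-0.02,"claw":0},{"dx":-0.5,"dy":0.18,"dz":0,"wx":0,"wy":0,"wz":-0.03,"claw":0},{"dx":-0.7,"dy":0.25,"dz":0,"wx":0,"wy":0,"wz":-0.0461,"claw":0},{"dx":-0.85,"dy":0.3,"dz":0,"wx":0,"wy":0,"wz":-0.0461,"claw":0},{"dx":-0.95,"dy":0.329,"dz":0,"wx":0,"wy":0,"wz":-0.0461,"claw":0},{"dx":-0.95,"dy":0.329,"dz":0,"wx":0,"wy":0,"wz":-0.0461,"claw":0},{"dx":-0.95,"dy":0.329,"dz":0.1,"wx":0,"wy":0,"wz":-0.0461,"claw":0},{"dx":-0.95,"dy":0.329,"dz":0.2,"wx":0,"wy":0,"wz":-0.0461,"claw":0},{"dx":-0.95,"dy":0.329,"dz":0.2,"wx":0,"wy":0,"wz":-0.0461,"claw":0}])

```text
clock: 54.05
tool_pos: [0.4323, -0.1461, 0.0412]
ee_rot: [-2.183, -2.257, 0.001]
force: [-0.4, 0.7, -1.6]
width: 0.641
grip_force: 34.4
```

Run:
```python
from h import *
s=robot.camera("scene")
S=robot.read_state();print(S["tool_pos"],S["ee_rot"])
# near (camera-side) bottom corners: print lid masks as seen
z=S["tool_pos"][2]+.0195+.0005
for zz in(.028,z): print(zz,[(r,) for r in rects("scene",s,(45,150,40),(70,255,255),zz,60) if r[0]<560])
cv2.imwrite("pics/g9.png",cv2.resize(s[180:255,165:265],(800,600),interpolation=2)[:,:,::-1])
```

```text
[ 0.43279043 -0.14643277  0.04187373] [-2.18388566e+00 -2.25709197e+00  3.73065097e-04]
0.028 [((424.0, -148.7, 108.9, 83.1, -88.3, [213.0, 219.0]),), ((413.2, -89.5, 59.3, 22.1, -8.5, [229.0, 201.0]),)]
0.061873730160197246 [((447.8, -158.2, 104.8, 80.0, -88.3, [213.0, 219.0]),), ((437.4, -101.3, 57.0, 21.3, -8.5, [229.0, 201.0]),)]
```

View pics/g9.png

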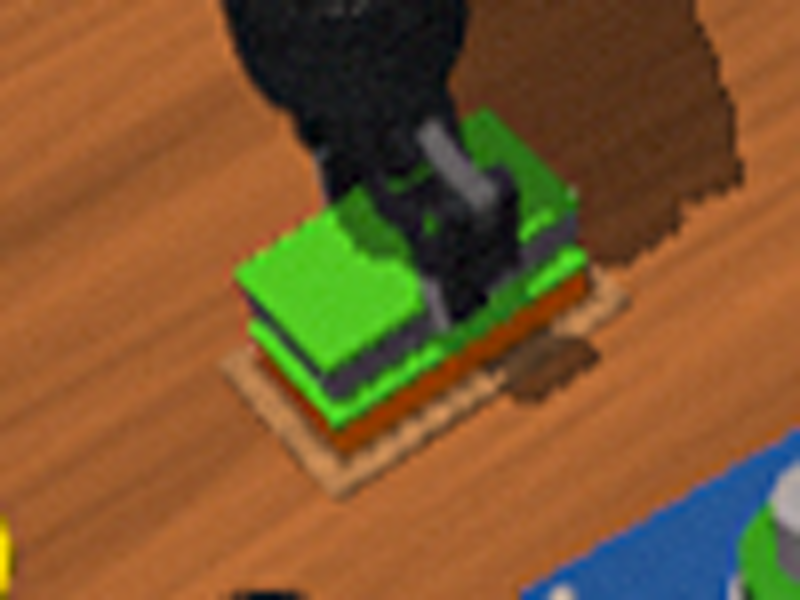

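The picture shows the grey tray held about 10 mm above the orange one, parallel to it. I'll check the y offset from the two lids' left end edges numerically.

Run:
```python
from h import *
s=np.mean([robot.camera("scene").astype(float) for _ in range(3)],0)
g=s[:,:,1]-s[:,:,0]   # green minus red: lids high
def edge(r):  # first subpixel crossing of 60 from left
    row=g[r,180:240]; k=np.argmax(row>60); a,b=row[k-1],row[k]; return 180+k-1+(60-a)/(b-a)
E={r:round(edge(r),2) for r in range(213,234)}; print(E)
zt=robot.read_state()["tool_pos"][2]+.0195; print(zt)
for lab,rows,z in(("grey",range(216,221),zt),("orange",range(227,232),.028)):
    P=np.array([pl("scene",E[r],r,z)[:2]*1000 for r in rows]); c=np.polyfit(P[:,0],P[:,1],1); print(lab,P.round(1).tolist(),"y at x=437:",round(np.polyval(c,437),1),round(c[0],3))
```

```text
{213: np.float64(194.69), 214: np.float64(193.88), 215: np.float64(194.76), 216: np.float64(195.61), 217: np.float64(196.41), 218: np.float64(197.29), 219: np.float64(198.18), 220: np.float64(196.16), 221: np.float64(195.91), 222: np.float64(196.79), 223: np.float64(197.74), 224: np.float64(198.59), 225: np.float64(199.42), 226: np.float64(200.22), 227: np.float64(201.09), 228: np.float64(201.99), 229: np.float64(202.88), 230: np.float64(203.88), 231: np.float64(204.83), 232: np.float64(205.67), 233: np.float64(192.23)}
0.062003016611575784
grey [[422.3, -202.5], [426.6, -202.6], [431.0, -202.5], [435.4, -202.4], [434.8, -208.4]] y at x=437: -205.2 -0.218
orange [[439.7, -202.7], [444.1, -202.6], [448.6, -202.5], [453.2, -202.1], [457.7, -201.8]] y at x=437: -202.9 0.051
```

The lids agree in y to within 1 mm. Lowering and releasing.

jog_arm(moves=[{"dx":0,"dy":0,"dz":0.02,"wx":0,"wy":0,"wz":0,"claw":0},{"dx":0,"dy":0,"dz":0.04,"wx":0,"wy":0,"wz":0,"claw":0},{"dx":0,"dy":0,"dz":0.055,"wx":0,"wy":0,"wz":0,"claw":0},{"dx":0,"dy":0,"dz":0.063,"wx":0,"wy":0,"wz":0,"claw":0},{"dx":0,"dy":0,"dz":0.063,"wx":0,"wy":0,"wz":0,"claw":0},{"dx":0,"dy":0,"dz":0.063,"wx":0,"wy":0,"wz":0,"claw":0},{"dx":0,"dy":0,"dz":0.063,"wx":0,"wy":0,"wz":0,"claw":0},{"dx":0,"dy":0,"dz":0.063,"wx":0,"wy":0,"wz":0,"claw":0},{"dx":0,"dy":0,"dz":0.063,"wx":0,"wy":0,"wz":0,"claw":0},{"dx":0,"dy":0,"dz":0.063,"wx":0,"wy":0,"wz":0,"claw":0}])

```text
clock: 55.5
tool_pos: [0.4331, -0.1473, 0.0331]
ee_rot: [2.185, 2.257, 0.0]
force: [-6.3, 2.6, 19.2]
width: 0.649
grip_force: 36.8
```

jog_arm(moves=[{"dx":0,"dy":0,"dz":0,"wx":0,"wy":0,"wz":0,"claw":0.7},{"dx":0,"dy":0,"dz":0,"wx":0,"wy":0,"wz":0,"claw":0.85},{"dx":0,"dy":0,"dz":0,"wx":0,"wy":0,"wz":0,"claw":1},{"dx":0,"dy":0,"dz":0,"wx":0,"wy":0,"wz":0,"claw":1},{"dx":0,"dy":0,"dz":-0.2,"wx":0,"wy":0,"wz":0,"claw":1},{"dx":0,"dy":0,"dz":-0.5,"wx":0,"wy":0,"wz":0,"claw":1},{"dx":0,"dy":0,"dz":-0.9,"wx":0,"wy":0,"wz":0,"claw":1},{"dx":0.4,"dy":0,"dz":-1,"wx":0,"wy":0,"wz":0,"claw":1},{"dx":0.8,"dy":0,"dz":-1,"wx":0,"wy":0,"wz":0,"claw":1},{"dx":1,"dy":0,"dz":-1,"wx":0,"wy":0,"wz":0,"claw":1}])

```text
clock: 56.75
tool_pos: [0.4281, 0.0048, 0.1827]
ee_rot: [2.183, 2.258, 0.001]
force: [0.3, -1.1, 0.8]
width: 0.998
grip_force: 0.0
```

jog_arm(moves=[{"dx":0.4,"dy":0,"dz":0,"wx":0,"wy":0,"wz":0,"claw":1},{"dx":0.8,"dy":0,"dz":0,"wx":0,"wy":0,"wz":0,"claw":1},{"dx":1,"dy":0,"dz":0,"wx":0,"wy":0,"wz":0,"claw":1},{"dx":1,"dy":0,"dz":0,"wx":0,"wy":0,"wz":0,"claw":1},{"dx":1,"dy":0,"dz":0,"wx":0,"wy":0,"wz":0,"claw":1},{"dx":1,"dy":0,"dz":0,"wx":0,"wy":0,"wz":0,"claw":1},{"dx":1,"dy":0,"dz":0,"wx":0,"wy":0,"wz":0,"claw":1},{"dx":1,"dy":0,"dz":0,"wx":0,"wy":0,"wz":0,"claw":1},{"dx":1,"dy":0,"dz":0,"wx":0,"wy":0,"wz":0,"claw":1},{"dx":1,"dy":0,"dz":0,"wx":0,"wy":0,"wz":0,"claw":1}])

```text
clock: 58.0
tool_pos: [0.4235, 0.1525, 0.1824]
ee_rot: [2.185, 2.257, 0.0]
force: [0.1, -0.6, 0.2]
width: 0.999
grip_force: 0.0
```

Run:
```python
from h import *
s,t=robot.camera("scene"),robot.camera("top")
S=robot.read_state();print(S["tool_pos"])
for n,i in(("top",t),("scene",s)):
    print(n,"trays",[r for r in rects(n,i,(45,150,60),(70,255,255),.052,100)])
    print(n,"orange side",rects(n,i,(3,210,60),(14,255,170),.016,20)[:5])
    print(n,"black",[r for r in rects(n,i,(0,0,0),(180,255,50),.004,100) if r[2]<90 and r[3]>30])
print("exp tray px",proj("scene",[.4328,-.147,.028]),proj("scene",[.4328,-.147,.052]),proj("top",[.4328,-.147,.028]),proj("top",[.4328,-.147,.052]))
```

```text
[0.42347648 0.15254398 0.18240455]
top trays [(429.9, -144.5, 110.2, 53.7, -88.5, [325.0, 272.0]), (920.2, 494.7, 103.9, 86.4, 0.2, [114.0, 105.0])]
top orange side [(272.5, -762.7, 32.9, 11.7, 77.6, [553.0, 338.0])]
top black [(507.3, -264.8, 46.1, 45.5, -0.7, [366.0, 247.0]), (522.2, -375.5, 73.5, 71.0, -27.9, [405.0, 243.0]), (648.2, 129.7, 52.8, 51.2, -88.5, [230.0, 195.0])]
scene trays [(632.0, -117.0, 55.0, 47.4, -28.7, [267.0, 252.0]), (445.3, -151.1, 114.4, 71.7, -88.3, [216.0, 217.0]), (934.1, 480.2, 111.8, 110.9, 89.3, [501.0, 209.0])]
scene orange side [(461.7, -158.3, 113.9, 45.5, 68.8, [218.0, 226.0]), (501.6, 378.0, 43.7, 30.2, 36.6, [362.0, 148.0])]
scene black [(805.8, -119.5, 38.8, 35.0, -39.3, [310.0, 310.0]), (733.3, -134.6, 78.1, 41.8, 61.2, [285.0, 292.0]), (530.7, -379.0, 76.0, 68.0, 86.9, [163.0, 292.0]), (513.0, -266.5, 50.1, 48.5, -32.4, [197.0, 262.0]), (613.9, 152.6, 56.2, 55.3, 32.4, [336.0, 205.0])]
exp tray px [216.4573365  215.14423845] [215.22105707 210.17484762] [325.41077046 271.57641169] [326.34868212 270.89870032]
```

Run:
```python
from h import *
s=np.mean([robot.camera("scene").astype(float) for _ in range(3)],0).astype(np.uint8)
h=cv2.cvtColor(s,cv2.COLOR_RGB2HSV)
for r in range(196,238):
    l=""
    for c in range(190,246):
        H,S,V=map(int,h[r,c]); l+= "G" if 45<H<75 and S>120 else ("g" if S<110 and V<110 else ("#" if V<60 else ("o" if S>215 else ("." if S<165 and V>130 else " "))))
    print(r,l)
```

```text
196                                    GG                   
197                                   GGGG                  
198                                 GGGGGGG                 
199                                GGGGGGGGG                
200                              GGGGGGGGGGGG               
201                            GGGGGGGGGGGGGGG              
202                           GGGGGGGGGGGGGGGGG             
203                         GGGGGGGGGGGGGGGGGGGG            
204                        GGGGGGGGGGGGGGGGGGGGGG.          
205                      GGGGGGGGGGGGGGGGGGGGGGGGG          
206                     GGGGGGGGGGGGGGGGGGGGGGGGGGG         
207                   GGGGGGGGGGGGGGGGGGGGGGGGGGGGG         
208                  GGGGGGGGGGGGGGGGGGGGGGGGGGGGGG         
209                GGGGGGGGGGGGGGGGGGGGGGGGGGGGGG g         
210               GGGGGGGGGGGGGGGGGGGGGGGGGGGGGGggg         
211             GGGGGGGGGGGGGGGGGGGGGGGGGGGGGG ggggG        
212            GGGGGGGGGGGGGGGGGGGGGGGGGGGGGGggggGGG        
213          GGGGGGGGGGGGGGGGGGGGGGGGGGGGGGGggggGGGG        
21
[... 730 characters left out ...]
226    ....  ooGgGGGGGGG ggggGGooooooo .....                
227    ...... ooGgGGGGGgggggGGGooooo  .....                 
228     .....  oGGgGG ggggGGG ooooo  ....                   
229      .....  oGGggggggGGGoooooo .....                    
230       ..... ooGGgggGGGoooooo .....                      
231        ..... ooGGgGGGooooo  ....                        
232         ..... ooGGGoooooo .....                         
233          ....  oo ooooo  .....                          
234           ..... oooooo .....                            
235           .....  ooo  .....                             
236             ..... o ..... .                             
237             .....  ......
```

The two lids may be slightly offset in x. I'll measure each tray's +x edge on its own plane, and compare the orange tray with its earlier position.

Run:
```python
from h import *
s=np.mean([robot.camera("scene").astype(float) for _ in range(4)],0)
o=np.zeros((420,560,3)); o[180:255,165:265]=cv2.resize(cv2.imread("pics/g9.png")[:,:,::-1],(100,75),interpolation=cv2.INTER_AREA)
def cross(v,th,k0,up):
    for k in range(k0,len(v)-1):
        if (v[k]<th<=v[k+1]) if up else (v[k]>=th>v[k+1]): return k+(th-v[k])/(v[k+1]-v[k])
def run(i,lab,rows):
    gr=i[:,:,1]-i[:,:,0]; A=[];B=[];C=[]
    for r in rows:
        v=gr[r,:250]; c0=cross(v,60,195,True)
        c1=cross(v,60,int(c0)+2,False); A.append((c1,r))          # lid edge 1
        c2=cross(v,60,int(c1)+1,True)
        if c2 and c2-c1<9: B.append((c2,r)); c3=cross(v,60,int(c2)+1,False); C.append((c3,r))
        else: C.append((c1,r))
    f=lambda Q,z:np.mean([pl("scene",a,b,z)[0] for a,b in Q])*1000
    g=lambda Q,z:np.mean([pl("scene",a,b,z)[1] for a,b in Q])*1000
    print(lab,"toplid@.052",round(f(A,.052),1),round(g(A,.052)),"| greybottom@.028",B and (round(f(B,.028),1),round(g(B,.028))),"| green end(orange lid)@.028",round(f(C,.028),1),round(g(C,.028)),"@.022",round(f(C,.022),1))
run(s,"now",range(215,226))
# left end edges now
gr=s[:,:,1]-s[:,:,0]
E={}
for r in range(217,231):
    v=gr[r,:250]; c0=cross(v,60,188,True); c1=cross(v,60,int(c0)+1,False); E[r]=(round(c0,2),round(c1,2))
print(E)
# orange side red-dominance end -> mat, now vs g9, near corner region
for lab,i in(("g9",o),("now",s)):
    q=i[:,:,1]-i[:,:,0]
    print(lab,{r:[round(x,1) if x else None for x in (cross(q[r,:250],60,int(cc),False),)] for r,cc in((226,207),(228,207),(230,207))})
    sat=(i.max(2)-i.min(2))/i.max(2); print([ [round(float(x),2) for x in sat[r,205:232]] for r in(229,)], [[int(x) for x in i[229,205:232,0]]])
```

```text
now toplid@.052 468.5 -156 | greybottom@.028 (np.float64(460.3), -144) | green end(orange lid)@.028 464.7 -135 @.022 460.8
{217: (np.float64(194.98), np.float64(222.29)), 218: (np.float64(195.88), np.float64(220.86)), 219: (np.float64(196.72), np.float64(219.26)), 220: (np.float64(197.63), np.float64(217.94)), 221: (np.float64(198.63), np.float64(216.3)), 222: (np.float64(199.56), np.float64(214.98)), 223: (np.float64(200.57), np.float64(213.52)), 224: (np.float64(198.8), np.float64(199.42)), 225: (np.float64(199.6), np.float64(200.51)), 226: (np.float64(200.25), np.float64(201.58)), 227: (np.float64(201.01), np.float64(202.59)), 228: (np.float64(201.94), np.float64(203.55)), 229: (np.float64(202.84), np.float64(204.51)), 230: (np.float64(203.84), np.float64(205.54))}
g9 {226: [np.float64(216.9)], 228: [np.float64(214.0)], 230: [np.float64(210.9)]}
[[0.81, 0.42, 0.32, 0.59, 0.83, 0.85, 0.81, 0.83, 0.92, 0.96, 0.99, 1.0, 0.99, 0.97, 0.82, 0.68, 0.59, 0.57, 0.58, 0.58, 0.57, 0.59, 0.68, 0.73, 0.76, 0.71, 0.7]] [[64, 59, 51, 48, 52, 75, 75, 59, 59, 108, 143, 146, 139, 131, 111, 112, 148, 173, 179, 159, 144, 134, 138, 140, 102, 93, 89]]
now {226: [np.float64(209.0)], 228: [np.float64(213.8)], 230: [np.float64(210.7)]}
[[0.33, 0.12, 0.16, 0.23, 0.23, 0.37, 0.65, 0.82, 0.83, 0.96, 1.0, 1.0, 1.0, 1.0, 0.84, 0.66, 0.6, 0.58, 0.58, 0.59, 0.58, 0.6, 0.7, 0.71, 0.72, 0.71, 0.72]] [[57, 66, 59, 58, 63, 58, 60, 55, 54, 112, 148, 148, 137, 129, 106, 105, 149, 174, 182, 160, 143, 124, 126, 183, 188, 181, 174]]<stdin>:29: RuntimeWarning: invalid value encountered in divide
```

The orange tray hasn't moved. The top view puts the grey lid within about 0.5 mm of the orange one, and the gripper x was the same at both placings, so the pile is square. Handing in.

```bash
python3 -c "
from rig import robot
print(robot.job_done())"
```

```text
the job is handed in; nothing more can be done
None
```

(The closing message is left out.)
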